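Seal a flow cell in the screw clamp

TASK

Slide the flow-cell carrier fully home under the sealing clamp's pad, nose gently against the red end stop, then turn the clamp's blue knob clockwise until the green indicator tab pops out of the side of the jaw, and stop there: tightening on past the pop cracks the glass. Leave the cell clamped, let go of everything, and leave the other things on the bench where they are.

Things in the scene. Friction and masses are not known exactly. Their poses are not given: they have to be found in the camera images.
- lug (a point): grip point on the orange lug of the loose flow-cell carrier. Lug: 26 mm along x, 14 mm along y, its top 14 mm above this point. This point is 36 mm above the carrier's underside; the plate's top is 26 mm below it. x axis: along the plate to its nose; y: across; z: up
- nose (a point): centre of the carrier's nose end face, 100 mm ahead (x) of the lug, 5 mm above the carrier's underside, same axes as the lug
- carrier: the carrier: a loose pale-blue flat plate 120 x 44 x 10 mm with the orange lug standing on it, 0.2 kg, lying flat on the bench at the start. Origin on its underside below the lug, axes as the lug. The plate reaches 100 mm ahead of the origin and 20 mm behind it; its centre of mass is about 17 mm ahead
- stop: red end stop on the clamp's bed, 46 mm wide, 12 mm high. Origin: bottom centre of the face that the nose must touch, level with the bed's floor. x axis: the horizontal direction in which the carrier slides home; y: across; z: up. When home, the lug is 100 mm before the stop, over the bed
- bed: metal bed of the clamp, axes as the stop, origin 25 mm before the stop's face. Floor level with the stop's origin, 18 to 21 mm over the bench (height differs each time), 66 mm wide, from the stop to 205 mm before it. Two guide rails 10 mm high, 48 mm apart (2 mm play each side), run from the stop to 70 mm before it, then flare to about 65 mm apart at 96 mm before it and end
- clamp: white clamp frame, fixed to the bench; origin on the bench under the knob's axis, axes as the stop. Its base plate is 257 x 100 x 10 mm; its arm, 34 mm wide, 74 to 92 mm over the bench, reaches from 37 mm before the origin to 72 mm beyond, on a column behind the stop
- knob_grip (a point): grip point of the clamp's screw knob, on its vertical axis, 25 mm before the stop's face, 122 mm over the bench. Blue bar handle 42 mm long (x), 14 mm thick (y), from 22 mm below to 14 mm above this point; below it a black collar, radius 18 mm, on the arm. The frame turns with the knob
- screw: the knob itself: clockwise from above tightens; it does not rise or fall and stays where it is left. It lowers the jaw and pad 3 mm per radian; 1.5 to 3.2 rad of turn are needed from the start until the tab pops. Friction about 0.08 N m, more under load. Origin at the foot of its collar, 30 mm below the grip point
- pad: round black pad, radius 15 mm, under the white jaw block (36 x 34 mm) on the knob's axis; origin at its underside's centre. At the start 2.5 to 7.6 mm above a carrier on the bed. Sprung: bearing on the carrier its force starts at 4 N and grows 4 N per mm (12 N per rad of knob). The tab pops at about 12 N; above 18 N (about 0.5 rad past the pop) the glass cracks
- tab (a joint): travel of the green indicator tab (20 x 12 mm section) out of the +y side (the stop's y axis) of the jaw block: 0 = in, flush; springs at once to 0.014 m when the set clamping force is reached and stays out
- tab_tip (a point): centre of the tab's outer end face, y axis pointing out of the jaw; moves 14 mm along y when the tab pops
- well_plate: bystander: 24-well plate, 127 x 85 x 18 mm; origin under its centre; leave alone
- tip_box: bystander: blue tip box, 120 x 80 x 58 mm; origin under its centre; leave alone
- reagent: bystander: amber bottle, 130 mm tall; origin under its centre; leave alone
- media: bystander: pink bottle, 140 mm tall; origin under its centre; leave alone
- dishes: bystander: stack of three culture dishes, 88 mm wide, 43 mm high; origin under its centre; leave alone
- tube_rack: bystander: white rack with tubes, 90 x 200 x 115 mm; origin under its centre; leave alone
Things that resemble listed ones, but are neither listed nor needed, are in the scene too. Of the things that look like the carrier, the smaller one is meant. Of the things shaped like the bed, the metal one is meant.

How it is judged:
By the outcome, as a careful person would: the job done as asked, in the order asked, and still so for the second after the job is handed in, with the robot touching nothing.
It also fails if it takes over 72 s, if anything falls off the work surface, if the arm or the gripper's body presses on something with over 40 N, if the wrist force passes 120 N, or if a joint passes its speed limit or range.

ROBOT

A 7-joint arm with a two-finger parallel gripper is mounted at the origin on the work surface. World frame = base frame: x ahead of the robot, y to its left, z up, the work surface at z = 0. Lengths are in m, angles in rad, forces in N, time in s.
With the tool pointing down it reaches from about 0.425 to 0.875 m from the base axis. Payload 4.7 kg.
Tool frame: the origin (TCP) lies midway between the tips of the shut fingers; the grasp point (between the pads) lies 19 mm behind it; x points along the fingers, y is the direction in which the jaws open and shut, and the axes are right-handed (so a half turn about x gives the same grasp; the last joint's range is limited). The gripper opens to 87 mm and grips with 3 to 60 N. Pads are 19 mm wide; open, the fingers measure 117 mm over their backs; the gripper's body (75 mm by 190 mm) begins 51 mm behind the grasp point.
Start: joints at [1.296, 0.321, -0.07, 1.45, 0.023, 1.371, -0.057], TCP at [0.185, -0.623, 0.223] pointing down, gripper open.
Joint ranges: [-2.86, 2.86], [-0.3, 2.09], [-1.38, 1.24], [0.06, 2.45], [-1.56, 4.7], [0.09, 2.05], [-2.69, 2.69]. Speed limits (rad/s): [2.57, 2.57, 3.14, 3.14, 3.14, 3.14, 3.14].

INTERFACE

Orientations are given as [roll, pitch, yaw] about the fixed x, y, z axes, in that order (R = Rz(yaw) Ry(pitch) Rx(roll)).
In Python, from cell import monitor, imaging, robot, nets gives the robot as it stands.
- The arm moves only by the tool play_rows, never from a script. Its argument "increments" is a list of rows, each a list of 7 numbers: the turn, a rotation vector about the tool's x, y, z normalised to -1 to 1, where 1 is 180 degrees, then the shift along the tool's x, y, z normalised to -1 to 1, where 1 is 100 mm, then the gripper's target within -1 to 1 (fully open at 1, half-way at 0, shut at -1). In form: [[rx, ry, rz, tx, ty, tz, hand], ...]. A call has exactly 5 rows; each row is the pose to reach, as a shift and turn from the pose commanded when the call began, along the tool's axes at that moment, turning the shorter way round; what a row does not reach only later rows make up. A row lasts 1/8 s, in which the tool goes at most 62.5 mm and 10.7 degrees, less where a joint would pass 70% of its speed; a pose out of reach is approached as far as the arm can. A call with a number of a shift or a turn outside -1 to 1 is refused whole. A call with a gripper value outside its range is refused whole. The fingers move at their own pace and stop on an object; "squeeze" is the grip in N (left out, the last holds). Time passes only in rows, so rows that repeat a pose let the fingers close, or fill a call up. It gives the time, the measured TCP pose, the force and the opening at its end, in the units of the state.
- monitor.get_obs(): the state, without advancing time (a new reading comes with each control period).
- imaging.capture(name): name is "side" or "top"; returns the picture (420x560x3 uint8, red, green, blue); there is no depth.
- imaging.get_calibration(name): a dict with "fx", "fy", "cx", "cy" (pixels), "pose" (4x4, takes a point from camera to world coordinates). Camera axes: x right, y up, looking along -z (the intrinsics and any distortion apply to the point x, -y, -z); pixel columns grow to the right and rows downward; lengths in m; the calibration is good to about 2 mm. A picture is of the moment at which its call begins. get_calibration takes no time and is no camera call.
- robot.close_job(): hands the job in, once; it reports no verdict.
Trained networks look in the newest picture that a camera, given by its name, has taken for a name from the list of things; names that differ only in an ending like _2 or _b are one class to them, and where a whole thing is asked for, a point or a joint stands for the part that bears it (a point fixed in the world has none). Each returns a list of dicts, best first, with "conf" (0 to 1); they miss things now and then, are a little off and sometimes report something else, mostly with a low value. They report only what shows in the picture. A call takes as long as a camera call. They do not tell look-alikes from the thing itself.
- nets.regions_of(camera, query): "mask" (420x560 bool, what is visible of it) and "pixel" ([column, row] in pixels, amid what is visible of it).
The state is a dict: "clock": time; "joint_positions": joint angles; "dq": joint speeds; "effort": joint torques, N m; "eef_pos": TCP position; "eef_rot": TCP orientation; "wrist_force": force on the tool from outside, world axes, zero at the start; "ft_torque": the same for the moment, N m; "width": finger opening in m.
Only numpy, scipy, OpenCV 4.12 (cv2) and the standard library are available. Lean on these libraries where they do the work, as an engineer would, in place of code of your own. Each camera call takes 0.05 s, during which the arm holds its last target.

## Working session

There is one attempt and no reset: what is moved stays moved. The work goes in short steps, Python scripts to look and compute and a tool call to move; the robot and the scene stay as the last step left them, time stands still between calls to the robot, and variables do not carry over. Pictures are saved under pics/ and viewed, and the job is handed in when it is done.

Besides the shell and the picture viewer there is one more tool, called after ">>>" as name([rows], argument=value, ...), one row to a line, values as JSON. play_rows: Moves the arm, as the interface text tells. Scaled input: -1 to 1 covers 100 mm each way for a shift and 180 degrees each way for a turn. Its arguments: {"type":"object","properties":{"increments":{"type":"array"},"squeeze":{"type":"number"}},"required":["increments"]}

```bash
ls; mkdir -p pics; python3 - <<'E'
from cell import monitor, imaging, robot, nets
import cv2,numpy as np
print(monitor.get_obs())
for n in("side","top"):
    im=imaging.capture(n); cv2.imwrite(f"pics/{n}0.png",im[:,:,::-1]); print(imaging.get_calibration(n))
    for q in("carrier","stop","bed","clamp","knob_grip","tab","pad","lug"):
        for r in nets.regions_of(n,q)[:4]: print(n,q,round(r["conf"],2),np.round(r["pixel"]),r["mask"].sum())
E
```

```text
pics
{'clock': 0.0, 'joint_positions': array([ 1.29609943,  0.32187263, -0.07008476,  1.45165632,  0.02256992,
        1.37079007, -0.05694763]), 'dq': array([ 0.00064911,  0.00272399,  0.0020037 , -0.00170207, -0.00116705,
        0.00197918, -0.00182951]), 'effort': array([-6.21892536e-05, -4.91287315e+01, -4.04046820e-01, -3.12527740e+01,
       -6.38960791e-02,  4.39319573e-02,  1.97041736e-04]), 'eef_pos': array([ 0.18492683, -0.62256983,  0.22143864]), 'eef_rot': array([-1.53619562,  1.56885662,  1.89417048]), 'wrist_force': array([-0.93271704,  0.27483625, -0.15017113]), 'ft_torque': array([ 0.02526904, -0.05512898,  0.06348668]), 'width': 0.08690982476346727}
{'fx': 515.0444327359613, 'fy': 515.0444327359613, 'cx': 278.8995387383835, 'cy': 217.98552469268893, 'pose': array([[ 0.90730173,  0.22675123, -0.3541009 , -0.15118383],
       [-0.42019341,  0.52004064, -0.74363649, -1.34018497],
       [ 0.01552637,  0.82349354,  0.56711314,  1.11219754],
       [ 0.        ,  0.        ,  0.        ,  1.        ]])}
side carrier 0.92 [311. 266.] 420
side stop 0.38 [312. 268.] 439
side bed 0.84 [186. 209.] 711
side bed 0.59 [312. 221.] 172
side clamp 0.9 [318. 205.] 604
side knob_grip 0.63 [310. 196.] 114
side knob_grip 0.52 [314. 264.] 456
side lug 0.61 [244. 273.] 475
side lug 0.56 [312. 264.] 411
side lug 0.35 [327. 338.] 1186
{'fx': 448.8251705651198, 'fy': 448.8251705651198, 'cx': 269.44303447515057, 'cy': 203.55293242438674, 'pose': array([[-0.01879804,  0.99011556, -0.1389885 ,  0.27637764],
       [-0.9996868 , -0.02090998, -0.01375033, -0.01183064],
       [-0.01652067,  0.13868649,  0.99019853,  1.64729854],
       [ 0.        ,  0.        ,  0.        ,  1.        ]])}
top carrier 0.89 [323. 200.] 445
top carrier 0.83 [318. 247.] 789
top stop 0.44 [397. 178.] 356
top bed 0.62 [185. 283.] 1124
top bed 0.6 [264. 189.] 932
top lug 0.82 [319. 251.] 787
top lug 0.66 [326. 198.] 393
```

```bash
python3 - <<'E'
import cv2
for n in("side","top"):
    im=cv2.imread(f"pics/{n}0.png"); cv2.imwrite(f"pics/{n}0b.png",cv2.resize(im,(784,588),interpolation=cv2.INTER_CUBIC))
E
```

```text
(no output)
```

View pics/side0b.png

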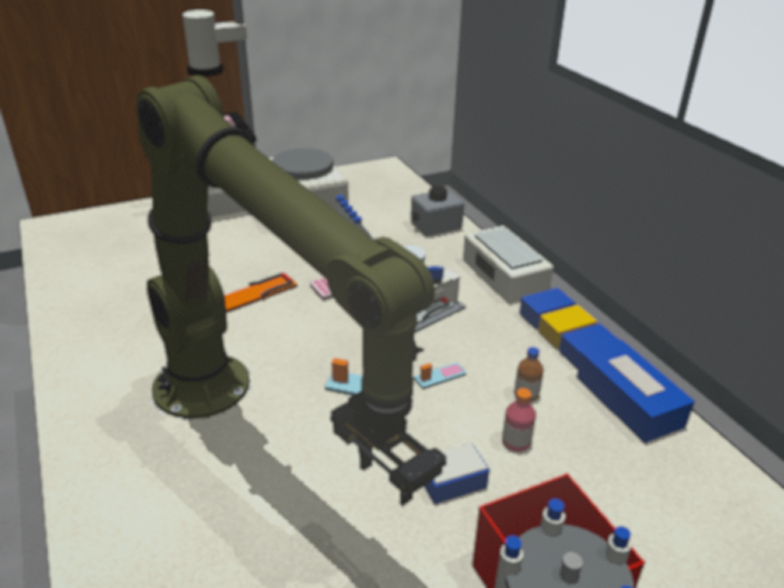

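View pics/top0b.png

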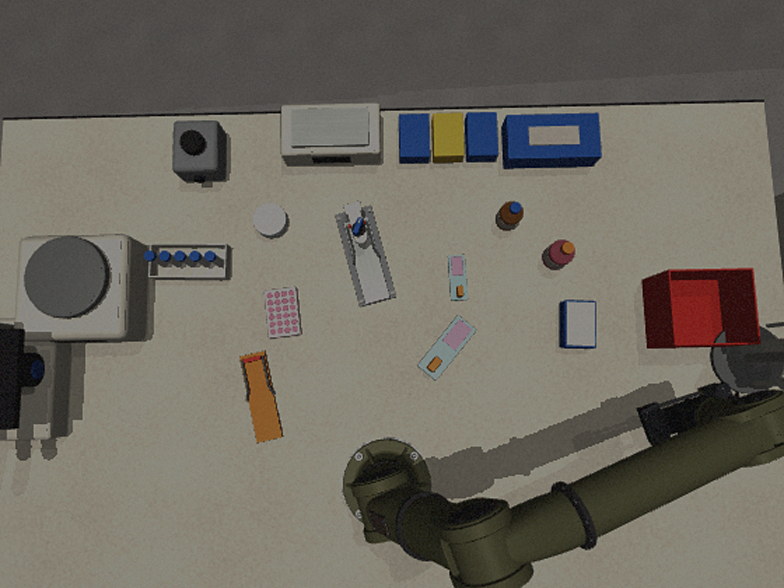

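```bash
cat > h.py <<'E'
import cv2,numpy as np
from cell import monitor, imaging, robot, nets
from scipy.spatial.transform import Rotation as Ro
def proj(n,P):
    c=imaging.get_calibration(n);T=np.linalg.inv(c["pose"]);P=np.atleast_2d(P)
    p=P@T[:3,:3].T+T[:3,3];return np.stack([c["cx"]+c["fx"]*p[:,0]/-p[:,2],c["cy"]-c["fy"]*p[:,1]/-p[:,2]],1)
def unproj(n,uv,z):
    c=imaging.get_calibration(n);uv=np.atleast_2d(uv)
    d=np.stack([(uv[:,0]-c["cx"])/c["fx"],-(uv[:,1]-c["cy"])/c["fy"],-np.ones(len(uv))],1)@c["pose"][:3,:3].T
    o=c["pose"][:3,3];return o+d*((z-o[2])/d[:,2])[:,None]
def crop(im,x,y,w,h,s,f):
    o=cv2.resize(im[y:y+h,x:x+w],(w*s,h*s),interpolation=cv2.INTER_CUBIC)
    for i in range(0,w,10):
        cv2.line(o,(i*s,0),(i*s,8 if i%50 else 16),(0,0,255),1)
        if i%20==0: cv2.putText(o,str(x+i),(i*s,24),0,.35,(0,0,255),1)
    for i in range(0,h,10):
        cv2.line(o,(0,i*s),(8,i*s),(0,0,255),1)
        if i%20==0: cv2.putText(o,str(y+i),(10,i*s+4),0,.35,(0,0,255),1)
    cv2.imwrite(f,o)
def obs():
    o=monitor.get_obs();print(o["clock"],o["eef_pos"].round(4),o["eef_rot"].round(4),"F",o["wrist_force"].round(1),"T",o["ft_torque"].round(2),"w",round(o["width"],4));return o
E
python3 - <<'E'
from h import *
im=cv2.imread("pics/top0.png")
crop(im,230,138,110,90,7,"pics/tc0.png")
o=obs();print(Ro.from_euler("xyz",o["eef_rot"]).as_matrix().round(3))
E
```

```text
0.9 [ 0.1851 -0.6231  0.2226] [ 1.1879  1.5707 -1.6648] F [-0.1  0.4 -1.2] T [ 0.01 -0.07 -0.02] w 0.0871
[[-0.     0.285 -0.959]
 [-0.    -0.959 -0.285]
 [-1.     0.     0.   ]]
```

View pics/tc0.png

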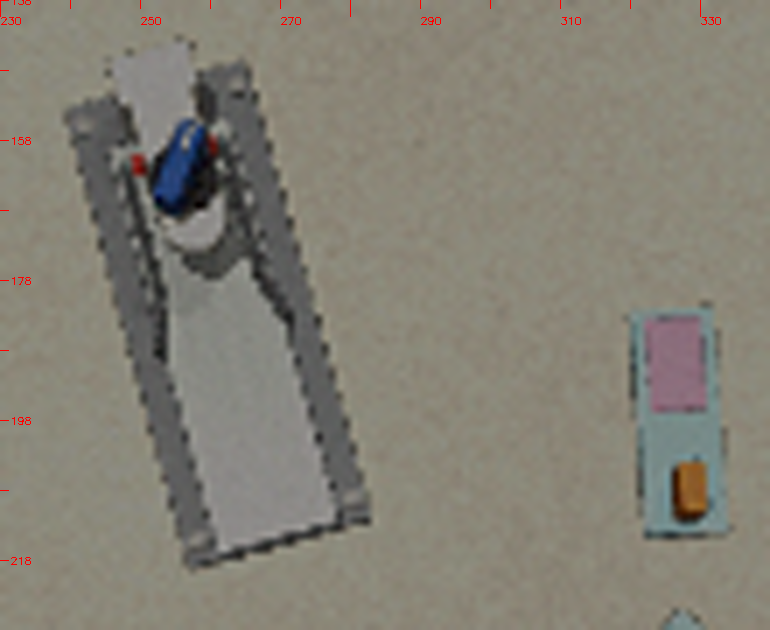

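```bash
python3 - <<'E'
from h import *
im=cv2.imread("pics/top0.png");hsv=cv2.cvtColor(im,cv2.COLOR_BGR2HSV)
def rect(m,z):
    c=max(cv2.findContours(m.astype(np.uint8),0,1)[0],key=cv2.contourArea)
    P=unproj("top",np.argwhere(m)[:,::-1].astype(float),z)
    return P
roi=np.zeros(im.shape[:2],bool);roi[170:225,312:345]=1
bg=np.median(im[170:225,340:344].reshape(-1,3),0);print(bg)
m=roi&(np.abs(im.astype(int)-bg).max(2)>22);m=cv2.morphologyEx(m.astype(np.uint8),cv2.MORPH_OPEN,np.ones((3,3)))>0
print(m.sum())
print("carrier hull rect z=.01",end=" ")
up=cv2.resize(m.astype(np.float32),None,fx=1,fy=1)
ys,xs=np.nonzero(m);P=unproj("top",np.c_[xs,ys].astype(float),.010)
r=cv2.minAreaRect((P[:,:2]*1000).astype(np.float32));print(r,"centroid",P.mean(0))
# orange lug
for nm,lo,hi,z in(("lug",(5,120,80),(20,255,255),.050),):
    m=roi&(cv2.inRange(hsv,lo,hi)>0);ys,xs=np.nonzero(m);print(nm,m.sum(),unproj("top",[[xs.mean(),ys.mean()]],z),unproj("top",[[xs.mean(),ys.mean()]],.04), xs.mean(),ys.mean())
roi[:]=0;roi[140:180,235:275]=1
m=roi&(cv2.inRange(hsv,(100,120,50),(130,255,255))>0);ys,xs=np.nonzero(m);print("knob",m.sum(),xs.mean(),ys.mean(),unproj("top",[[xs.mean(),ys.mean()]],.130))
P=unproj("top",np.c_[xs,ys].astype(float),.136);print(cv2.fitLine(P[:,:2].astype(np.float32),2,0,.01,.01).ravel())
m=roi&(cv2.inRange(hsv,(0,140,60),(8,255,255))>0);ys,xs=np.nonzero(m);print(np.c_[xs,ys].tolist())
# plate corners
C=unproj("top",[[239.5,153.5],[265.5,147],[283,212.5],[257.5,219]],.010);print(C.round(4))
for a,b in((0,1),(1,2),(2,3),(3,0)): d=C[b]-C[a];print(np.hypot(*d[:2]),np.degrees(np.arctan2(d[1],d[0])))
E
```

```text
[121. 136. 140.]
180
carrier hull rect z=.01 ((521.031005859375, -201.43408203125), (116.04344940185547, 31.3048152923584), 2.4990336894989014) centroid [ 0.52383946 -0.20022122  0.01      ]
lug 28 [[ 0.48364679 -0.20096058  0.05      ]] [[ 0.48494441 -0.20214464  0.04      ]] 328.5 207.0
knob 40 254.95 161.225 [[0.63834019 0.05662324 0.13      ]]
[ 0.92739826 -0.37407544  0.6369184   0.05634942]
[[260, 158], [260, 159], [249, 160], [249, 161], [250, 161], [249, 162], [250, 162]]
[[ 0.6979  0.1195  0.01  ]
 [ 0.7207  0.0217  0.01  ]
 [ 0.472  -0.0382  0.01  ]
 [ 0.4499  0.0558  0.01  ]]
0.10047082573669613 -76.90586185777435
0.2557996908906139 -166.45412386377149
0.09658488482208613 103.202060351602
0.25604172035872247 14.41517691597588
```

```bash
cat > fit.py <<'E'
from h import *
from scipy.optimize import minimize
S=8
def cover(polys,x0,y0,w,h,cam):
    """list of (poly3d Nx3) -> coverage of each, painted in order; returns label image supersampled"""
    L=np.zeros((h*S,w*S),np.uint8)
    for i,P in enumerate(polys,1):
        uv=(proj(cam,P)-[x0,y0]+.5)*S-.5
        cv2.fillPoly(L,[cv2.convexHull(np.round(uv*16).astype(np.int32))],int(i),shift=4)
    return L
def box(x0,x1,y0,y1,z0,z1):
    return np.array([[x,y,z] for x in(x0,x1) for y in(y0,y1) for z in(z0,z1)])
def place(P,x,y,th,z=0):
    c,s=np.cos(th),np.sin(th);return P@np.array([[c,-s,0],[s,c,0],[0,0,1]]).T+[x,y,z]
def fit(im,cam,roi,model,p0,scales,mask=None,col=None):
    x0,y0,w,h=roi;I=cv2.GaussianBlur(im,(0,0),.1)[y0:y0+h,x0:x0+w].astype(float)
    W=np.ones((h,w)) if mask is None else mask[y0:y0+h,x0:x0+w].astype(float)
    def cost(q):
        p=p0+q*scales;pol=model(p);L=cover(pol,x0,y0,w,h,cam)
        A=np.stack([cv2.GaussianBlur(cv2.resize((L==k).astype(np.float32),(w,h),interpolation=cv2.INTER_AREA),(0,0),.5) for k in range(len(pol)+1)],-1).reshape(-1,len(pol)+1)
        Wf=W.ravel()[:,None]
        X,_,_,_=np.linalg.lstsq(A*Wf,I.reshape(-1,3)*Wf,rcond=None)
        r=(A@X-I.reshape(-1,3))*Wf
        return np.minimum(np.abs(r),40).__pow__(2).mean()
    best=None
    n=len(p0);q=np.zeros(n)
    for it in range(3):
        sim=np.vstack([q]+[q+np.eye(n)[i]*(1,.5,.3)[it] for i in range(n)])
        r=minimize(cost,q,method="Nelder-Mead",options=dict(initial_simplex=sim,maxiter=200,xatol=.01,fatol=.01));q=r.x
    return p0+q*scales,r.fun
E
python3 - <<'E'
from fit import *
im=cv2.imread("pics/top0.png")
def car(p):
    x,y,th=p[:3]
    return [place(B,x,y,th) for B in(box(-.02,.1,-.022,.022,0,.01),)]+[place(box(.038,.088,-.016,.016,.01,.0102) ,x,y,th)]+[place(box(-.013,.013,-.007,.007,.01,.05),x,y,th)]+[place(box(-.013,.013,-.007,.007,.05,.0501),x,y,th)]
p,f=fit(im,"top",(308,170,38,56),car,np.array([.484,-.202,.03]),np.array([.004,.004,.05]));print("carrier",p.round(4),f)
def cl(p):
    x,y,th,L0=p   # stop pos
    return [place(box(L0-.257,L0,-.05,.05,0,.01),x,y,th),place(box(-.205,0,-.033,.033,.01,.0195),x,y,th),place(box(-.205,0,-.033,.033,.0195,.0196),x,y,th)]
mask=np.zeros(im.shape[:2]);mask[140:225,232:292]=1
mask[140:193,246:274]=0
p,f2=fit(im,"top",(232,140,60,85),cl,np.array([.661,.063,.235,.045]),np.array([.005,.005,.03,.01]),mask);print("stop",p.round(4),f2)
v=im.copy()
g=cv2.resize(im[138:228,230:340],None,fx=7,fy=7,interpolation=cv2.INTER_CUBIC)
import json
q,_=fit(im,"top",(308,170,38,56),car,np.array([.484,-.202,.03]),np.array([.004,.004,.05]))
json.dump(dict(car=q.tolist(),stop=p.tolist()),open("pose.json","w"))
x,y,th,L0=p
extra=[place(box(-.046,-.004,-.007,.007,.100,.136)*1,x,y,th)]
for P in car(q)+cl(p)+[place(box(-.062,.047,-.017,.017,.092,.0921),x,y,th),place(box(0,.01,-.023,.023,.0315,.0316),x,y,th)]:
    hull=cv2.convexHull(((proj("top",P)-[230,138]+.5)*7).astype(np.int32));cv2.polylines(g,[hull],True,(0,255,255),1)
print("knob axis px",proj("top",place(np.array([[-.025,0,.13]]),x,y,th)))
cv2.imwrite("pics/fit0.png",g)
E
```

```text
carrier [ 0.4841 -0.2016  0.0342] 53.219972671295174
stop [0.6628 0.062  0.2495 0.0507] 28.144414137979798
knob axis px [[255.18067162 161.14502262]]
```

View pics/fit0.png

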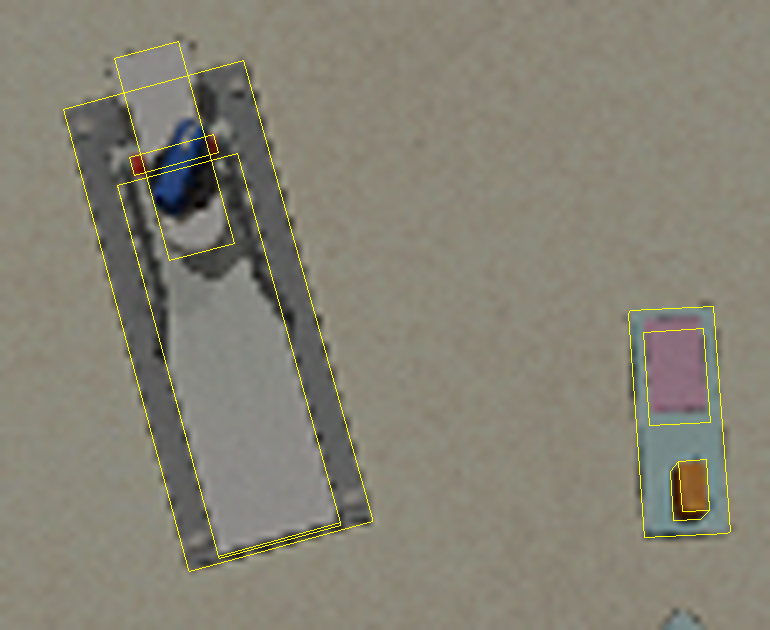

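```bash
cat >> h.py <<'E'
def need(t,yaw=None):
    o=monitor.get_obs();R=Ro.from_euler("xyz",o["eef_rot"]).as_matrix()
    d=R.T@(np.array(t)-o["eef_pos"])*10
    a=np.degrees(np.arctan2(R[1,1],R[0,1]));s="yaw %.1f"%a
    if yaw is not None:
        c,n=np.cos(np.radians(yaw)),np.sin(np.radians(yaw));T=np.array([[0,c,n],[0,n,-c],[-1,0,0]])
        s+=" turn %s"%(Ro.from_matrix(R.T@T).as_rotvec()/np.pi).round(4)
    print("shift/100mm",d.round(4),s);return d
E
python3 - <<'E'
from h import *
obs();need([.484,-.2016,.10],-88)
print(monitor.get_obs()["joint_positions"])
E
```

```text
0.9 [ 0.1851 -0.6231  0.2226] [ 1.1879  1.5707 -1.6648] F [-0.1  0.4 -1.2] T [ 0.01 -0.07 -0.02] w 0.0871
shift/100mm [ 1.2256 -3.1892 -4.0658] yaw -73.4 turn [ 0.0808  0.     -0.    ]
[ 1.29608707  0.32095943 -0.0701209   1.45047875  0.02261721  1.37080866
 -0.05687287]
```

>>> play_rows([
  [0, 0, 0, 0, -0.4, -0.5, 1],
  [0, 0, 0, 0, -0.79, -1.0, 1],
  [0, 0, 0, 0, -0.79, -1.0, 1],
  [0, 0, 0, 0, -0.79, -1.0, 1],
  [0, 0, 0, 0, -0.79, -1.0, 1],
])

```text
clock: 1.52
eef_pos: [0.257, -0.5201, 0.2225]
eef_rot: [0.396, 1.57, -2.459]
wrist_force: [1.0, 0.1, 0.4]
width: 0.0872
```

>>> play_rows([
  [0, 0, 0, 0, -0.4, -0.5, 1],
  [0, 0, 0, 0, -0.79, -1.0, 1],
  [0, 0, 0, 0, -0.79, -1.0, 1],
  [0, 0, 0, 0, -0.79, -1.0, 1],
  [0, 0, 0, 0, -0.79, -1.0, 1],
])

```text
clock: 2.15
eef_pos: [0.3302, -0.4165, 0.2224]
eef_rot: [0.052, 1.57, -2.804]
wrist_force: [0.3, 0.4, 0.2]
width: 0.0869
```

>>> play_rows([
  [0, 0, 0, 0, -0.4, -0.5, 1],
  [0, 0, 0, 0, -0.79, -1.0, 1],
  [0, 0, 0, 0, -0.79, -1.0, 1],
  [0, 0, 0, 0, -0.79, -1.0, 1],
  [0, 0, 0, 0, -0.79, -1.0, 1],
])

```text
clock: 2.78
eef_pos: [0.4038, -0.3125, 0.2223]
eef_rot: [-0.055, 1.57, -2.912]
wrist_force: [-0.2, -1.5, 0.1]
width: 0.0871
```

>>> play_rows([
  [0.02, 0, 0, 0.3, -0.4, -0.5, 1],
  [0.06, 0, 0, 0.6, -0.79, -1.0, 1],
  [0.081, 0, 0, 0.8, -0.79, -1.0, 1],
  [0.081, 0, 0, 0.8, -0.79, -1.0, 1],
  [0.081, 0, 0, 0.8, -0.79, -1.0, 1],
])

```text
clock: 3.4
eef_pos: [0.4781, -0.2087, 0.1434]
eef_rot: [1.942, 1.57, -1.168]
wrist_force: [-0.2, -0.9, 0.3]
width: 0.0871
```

```bash
python3 - <<'E'
from h import *
for n in("side","top"):
    im=imaging.capture(n); cv2.imwrite(f"pics/{n}1.png",im[:,:,::-1])
obs();need([.484,-.2016,.10],-88)
crop(cv2.imread("pics/side1.png"),220,170,130,130,5,"pics/sc1.png")
crop(cv2.imread("pics/top1.png"),230,138,120,100,6,"pics/tc1.png")
print(proj("side",[[.484,-.2016,.05],[.6386,.056,.122]]))
E
```

```text
3.5 [ 0.4785 -0.2085  0.1438] [ 2.343   1.5686 -0.7669] F [-0.1  0.2  0.3] T [0.04 0.04 0.02] w 0.0872
shift/100mm [ 0.4385 -0.0684 -0.0565] yaw -88.2 turn [-0.001  -0.0005 -0.0005]
[[303.93964749 260.620914  ]
 [310.2850766  193.39452608]]
```

View pics/sc1.png

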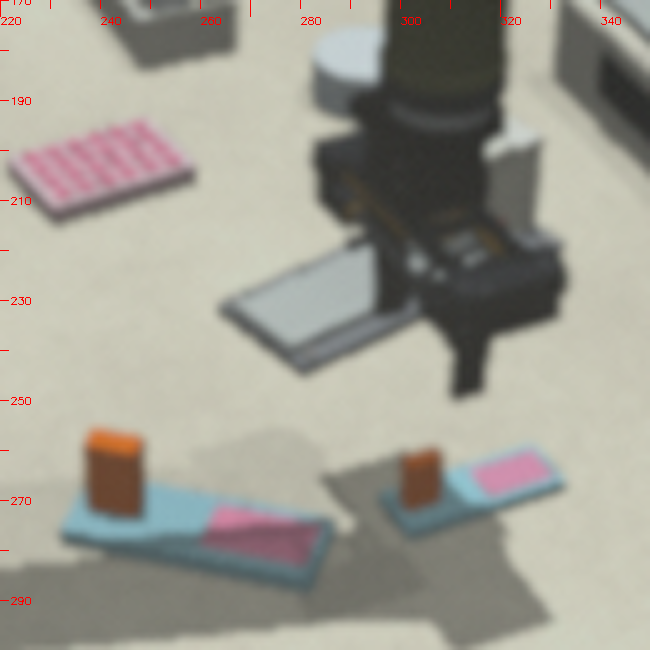

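View pics/tc1.png

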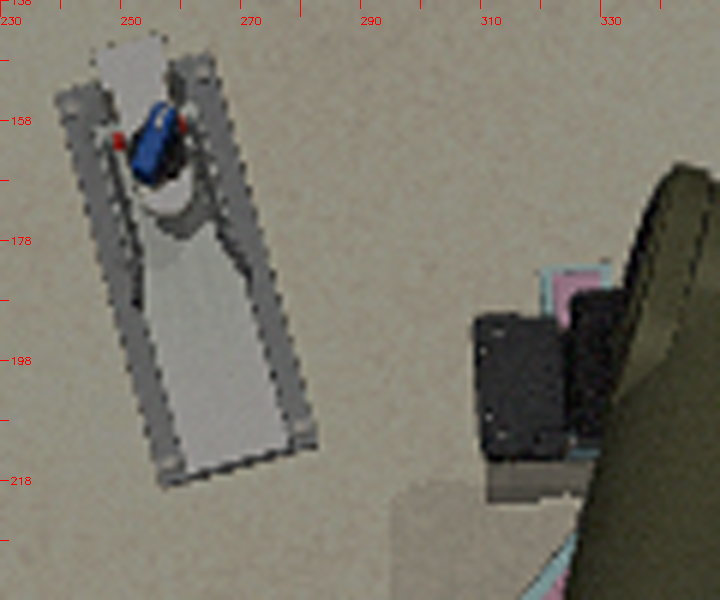

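>>> play_rows([
  [0, 0, 0, 0.0, -0.068, -0.057, 1],
  [0, 0, 0, 0.4, -0.068, -0.057, 1],
  [0, 0, 0, 0.8, -0.068, -0.057, 1],
  [0, 0, 0, 0.95, -0.068, -0.057, 1],
  [0, 0, 0, 0.95, -0.068, -0.057, 1],
])

```text
clock: 4.12
eef_pos: [0.4839, -0.1991, 0.0474]
eef_rot: [-0.666, 1.57, 2.51]
wrist_force: [0.3, -0.3, 0.4]
width: 0.0869
```

```bash
python3 - <<'E'
from h import *
obs();need([.484,-.2016,.021],-88)
E
```

```text
4.125 [ 0.4839 -0.1991  0.0474] [-0.6658  1.5697  2.5103] F [ 0.3 -0.3  0.4] T [ 0.04 -0.05  0.01] w 0.0869
shift/100mm [ 0.2636  0.0254 -0.0007] yaw -88.0 turn [-0.0002  0.0003  0.0002]
```

>>> play_rows([
  [0, 0, 0, 0.15, 0.015, 0, 1],
  [0, 0, 0, 0.265, 0.015, 0, 1],
  [0, 0, 0, 0.265, 0.015, 0, -1],
  [0, 0, 0, 0.265, 0.015, 0, -1],
  [0, 0, 0, 0.265, 0.015, 0, -1],
], squeeze=15)

```text
clock: 4.75
eef_pos: [0.4844, -0.2009, 0.0215]
eef_rot: [2.53, 1.57, -0.577]
wrist_force: [0.0, -0.3, -0.1]
width: 0.0643
```

>>> play_rows([
  [0, 0, 0, 0, 0, 0, -1],
  [0, 0, 0, 0, 0, 0, -1],
  [0, 0, 0, 0, 0, 0, -1],
  [0, 0, 0, 0, 0, 0, -1],
  [0, 0, 0, 0, 0, 0, -1],
], squeeze=25)

```text
clock: 5.38
eef_pos: [0.484, -0.2005, 0.021]
eef_rot: [-0.979, 1.57, 2.197]
wrist_force: [0.5, 1.1, 0.4]
width: 0.0152
```

```bash
python3 - <<'E'
from h import *
for i in range(3):
    im=imaging.capture("side");obs()
cv2.imwrite("pics/side2.png",im[:,:,::-1])
crop(cv2.imread("pics/side2.png"),250,190,100,100,6,"pics/sc2.png")
E
```

```text
5.425 [ 0.484  -0.2005  0.021 ] [-1.0139  1.5705  2.1621] F [-0.1  1.5 -0.1] T [ 0.23  0.14 -0.03] w 0.0135
5.475 [ 0.484  -0.2005  0.021 ] [-1.033   1.5704  2.1431] F [-0.7  0.5  1.2] T [ 0.17  0.05 -0.01] w 0.0136
5.525 [ 0.484  -0.2005  0.021 ] [-0.9614  1.5705  2.2146] F [-0.4  0.9  0.2] T [ 0.26  0.08 -0.06] w 0.014
```

View pics/sc2.png

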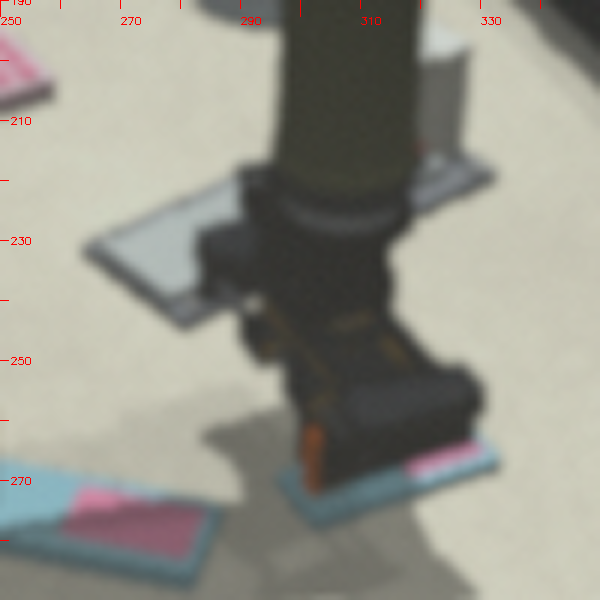

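>>> play_rows([
  [0, 0, 0, -0.3, 0, 0, -1],
  [0, 0, 0, -0.55, 0, 0, -1],
  [0, 0, 0, -0.55, -0.35, 0, -1],
  [0, 0, 0, -0.55, -0.7, 0, -1],
  [0, 0, 0, -0.55, -1.0, 0, -1],
])

```text
clock: 6.15
eef_pos: [0.4801, -0.0996, 0.0757]
eef_rot: [0.126, 1.57, -2.98]
wrist_force: [0.1, -0.2, -2.0]
width: 0.0135
```

>>> play_rows([
  [-0.017, 0, 0, 0, -0.3, 0, -1],
  [-0.034, 0, 0, 0, -0.6, 0, -1],
  [-0.051, 0, 0, 0, -0.9, 0, -1],
  [-0.068, 0, 0, 0, -1.0, 0, -1],
  [-0.068, 0, 0, 0, -1.0, 0, -1],
])

```text
clock: 6.78
eef_pos: [0.4773, -0.0005, 0.076]
eef_rot: [1.381, 1.57, -1.51]
wrist_force: [0.1, -0.2, -1.5]
width: 0.0137
```

```bash
python3 - <<'E'
from h import *
obs()
for n in("side","top"):
    im=imaging.capture(n); cv2.imwrite(f"pics/{n}3.png",im[:,:,::-1])
obs();need([.4738,.0138,.044],-75.7)
crop(cv2.imread("pics/side3.png"),200,150,150,120,5,"pics/sc3.png")
crop(cv2.imread("pics/top3.png"),215,138,120,100,6,"pics/tc3.png")
E
```

```text
6.775 [ 0.4773 -0.0005  0.076 ] [ 1.3813  1.5704 -1.5102] F [ 0.1 -0.2 -1.5] T [-0.07  0.07 -0.01] w 0.0137
6.875 [ 0.4773 -0.0021  0.076 ] [ 1.1441  1.5701 -1.7511] F [ 0.4  0.5 -2.7] T [-0.02  0.06 -0.01] w 0.014
shift/100mm [ 0.3195 -0.163  -0.0051] yaw -75.9 turn [-0.001   0.0001 -0.0002]
```

View pics/sc3.png

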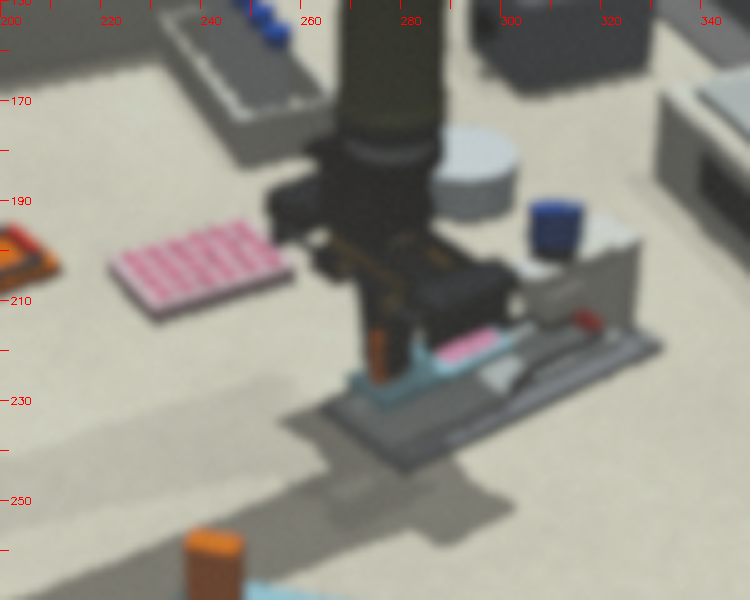

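View pics/tc3.png

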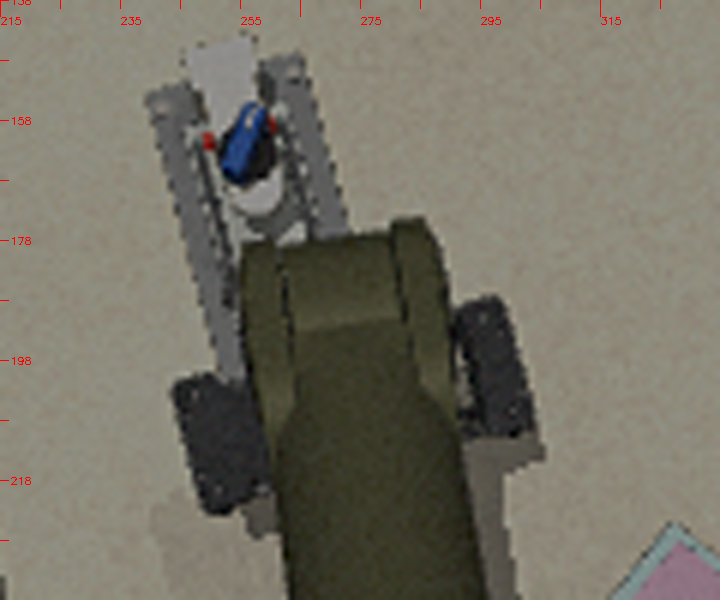

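>>> play_rows([
  [0, 0, 0, 0, -0.163, -0.005, -1],
  [0, 0, 0, 0, -0.163, -0.005, -1],
  [0, 0, 0, 0.15, -0.163, -0.005, -1],
  [0, 0, 0, 0.28, -0.163, -0.005, -1],
  [0, 0, 0, 0.31, -0.163, -0.005, -1],
])

```text
clock: 7.5
eef_pos: [0.4723, 0.0148, 0.0433]
eef_rot: [-0.37, 1.568, 3.019]
wrist_force: [-0.2, 0.9, -1.3]
width: 0.0141
```

```bash
python3 - <<'E'
from h import *
for n in("side","top"):
    im=imaging.capture(n); cv2.imwrite(f"pics/{n}4.png",im[:,:,::-1])
obs();need([.4738,.0138,.044],-75.7)
crop(cv2.imread("pics/side4.png"),240,160,110,90,7,"pics/sc4.png")
E
```

```text
7.6 [0.4731 0.015  0.0442] [-0.4672  1.5691  2.9222] F [ 1.1 -0.  -1.4] T [0.05 0.02 0.02] w 0.0139
shift/100mm [ 0.002   0.0131 -0.0042] yaw -75.8 turn [-0.0006  0.0005  0.0002]
```

View pics/sc4.png

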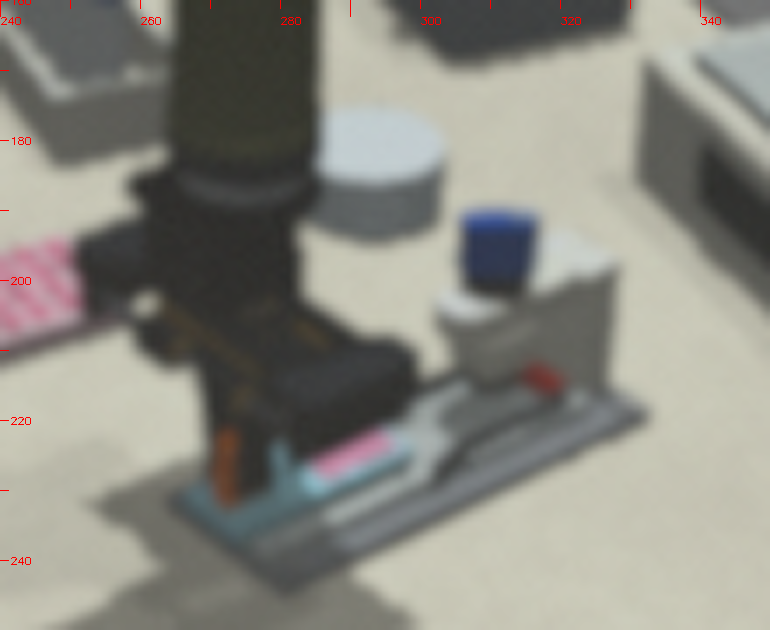

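>>> play_rows([
  [0, 0, 0, 0.02, 0.013, -0.004, -1],
  [0, 0, 0, 0.025, 0.013, -0.004, -1],
  [0, 0, 0, 0.025, 0.013, -0.004, -1],
  [0, 0, 0, 0.025, 0.013, -0.004, -1],
  [0, 0, 0, 0.025, 0.013, -0.004, -1],
])

```text
clock: 8.22
eef_pos: [0.4745, 0.0139, 0.0426]
eef_rot: [2.244, 1.57, -0.65]
wrist_force: [0.7, -0.5, -1.7]
width: 0.0136
```

>>> play_rows([
  [0, 0, 0, 0.005, 0, 0, -1],
  [0, 0, 0, 0.01, 0, 0, -1],
  [0, 0, 0, 0.01, 0, 0, -1],
  [0, 0, 0, 0.01, 0, 0, -1],
  [0, 0, 0, 0.01, 0, 0, -1],
])

```text
clock: 8.85
eef_pos: [0.4744, 0.0138, 0.0415]
eef_rot: [1.058, 1.571, -1.835]
wrist_force: [0.6, 0.2, -1.5]
width: 0.0138
```

>>> play_rows([
  [0, 0, 0, 0.005, 0, 0, -1],
  [0, 0, 0, 0.01, 0, 0, -1],
  [0, 0, 0, 0.01, 0, 0, -1],
  [0, 0, 0, 0.01, 0, 0, -1],
  [0, 0, 0, 0.01, 0, 0, -1],
])

```text
clock: 9.48
eef_pos: [0.4744, 0.0138, 0.0405]
eef_rot: [1.061, 1.571, -1.832]
wrist_force: [-1.3, 0.4, -2.2]
width: 0.0143
```

>>> play_rows([
  [0, 0, 0, 0.005, 0, 0, -1],
  [0, 0, 0, 0.007, 0, 0, -1],
  [0, 0, 0, 0.007, 0, 0, -1],
  [0, 0, 0, 0.007, 0, 0, -1],
  [0, 0, 0, 0.007, 0, 0, -1],
])

```text
clock: 10.1
eef_pos: [0.4744, 0.0138, 0.0398]
eef_rot: [0.82, 1.571, -2.074]
wrist_force: [-0.9, -0.2, -2.1]
width: 0.0141
```

```bash
python3 - <<'E'
from h import *
for i in range(3): im=imaging.capture("side");obs()
E
```

```text
10.15 [0.4744 0.0138 0.0398] [ 1.1445  1.5707 -1.7492] F [ 0.2 -1.2 -2.4] T [ 0.    0.03 -0.04] w 0.0141
10.2 [0.4744 0.0139 0.0399] [ 1.7174  1.5707 -1.1761] F [ 1.1  0.4 -1.8] T [ 0.03  0.09 -0.01] w 0.0136
10.25 [0.4743 0.0138 0.0398] [ 0.7845  1.5707 -2.1091] F [ 0.5 -0.1 -1.1] T [0.01 0.07 0.05] w 0.014
```

>>> play_rows([
  [0, 0, 0, 0.005, 0, 0, -1],
  [0, 0, 0, 0.007, 0, 0, -1],
  [0, 0, 0, 0.007, 0, 0, -1],
  [0, 0, 0, 0.007, 0, 0, -1],
  [0, 0, 0, 0.007, 0, 0, -1],
])

```text
clock: 10.88
eef_pos: [0.4744, 0.0138, 0.0394]
eef_rot: [1.47, 1.571, -1.424]
wrist_force: [-2.5, -0.5, 3.4]
width: 0.0135
```

>>> play_rows([
  [0, 0, 0, 0.005, 0, 0, -1],
  [0, 0, 0, 0.007, 0, 0, -1],
  [0, 0, 0, 0.007, 0, 0, -1],
  [0, 0, 0, 0.007, 0, 0, -1],
  [0, 0, 0, 0.007, 0, 0, -1],
])

```text
clock: 11.5
eef_pos: [0.4744, 0.0138, 0.0393]
eef_rot: [0.961, 1.57, -1.933]
wrist_force: [-4.0, -0.7, 10.8]
width: 0.0135
```

```bash
python3 - <<'E'
from h import *
for i in range(2): im=imaging.capture("side");obs()
E
```

```text
11.55 [0.4744 0.0138 0.0393] [ 1.0261  1.57   -1.8676] F [-5.5 -0.6 10.4] T [0.03 1.01 0.01] w 0.0141
11.6 [0.4744 0.0138 0.0393] [ 0.9003  1.57   -1.9934] F [-4.  -0.3 10.8] T [-0.04  1.01  0.02] w 0.0139
```

>>> play_rows([
  [0, 0, 0, -0.009, 0, 0, -1],
  [0, 0, 0, -0.009, 0, -0.06, -1],
  [0, 0, 0, -0.009, 0, -0.14, -1],
  [0, 0, 0, -0.009, 0, -0.22, -1],
  [0, 0, 0, -0.009, 0, -0.28, -1],
])

```text
clock: 12.22
eef_pos: [0.5005, 0.0208, 0.0393]
eef_rot: [-0.076, 1.567, -2.969]
wrist_force: [-8.4, -1.1, 10.6]
width: 0.0138
```

```bash
python3 - <<'E'
from h import *
for i in range(2): im=imaging.capture("side");obs()
need([.5659,.0373,.039],-75.7)
cv2.imwrite("pics/side5.png",im[:,:,::-1])
crop(cv2.imread("pics/side5.png"),240,160,110,90,7,"pics/sc5.png")
E
```

```text
12.275 [0.5018 0.0213 0.0394] [-0.4994  1.5693  2.8907] F [-4.  -0.8  5.7] T [-0.11  0.97  0.05] w 0.0137
12.325 [0.5018 0.0214 0.0393] [-0.7617  1.5699  2.6286] F [-3.4  0.1  6.1] T [0.01 0.79 0.08] w 0.0136
shift/100mm [ 0.003   0.0032 -0.6605] yaw -75.8 turn [-0.0003  0.0002  0.0002]
```

View pics/sc5.png

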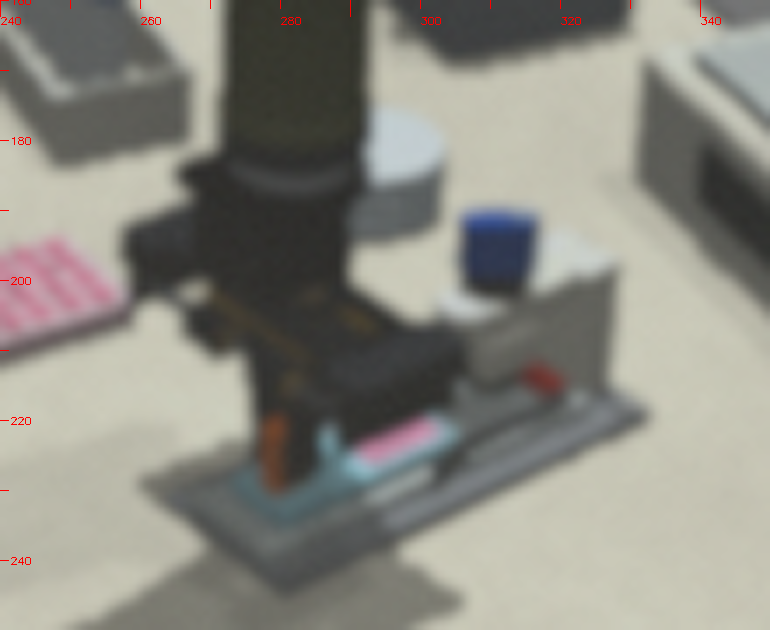

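>>> play_rows([
  [0, 0, 0, -0.004, 0, -0.05, -1],
  [0, 0, 0, -0.004, 0, -0.11, -1],
  [0, 0, 0, -0.004, 0, -0.18, -1],
  [0, 0, 0, -0.004, 0, -0.24, -1],
  [0, 0, 0, -0.004, 0, -0.3, -1],
])

```text
clock: 12.95
eef_pos: [0.5307, 0.0287, 0.0394]
eef_rot: [-0.955, 1.57, 2.435]
wrist_force: [-3.3, 2.1, 0.3]
width: 0.014
```

```bash
python3 - <<'E'
from h import *
for i in range(2): im=imaging.capture("side");obs()
need([.5659,.0373,.039],-75.7)
im=imaging.capture("top");cv2.imwrite("pics/top6.png",im[:,:,::-1])
crop(cv2.imread("pics/top6.png"),215,130,100,80,7,"pics/tc6.png")
E
```

```text
13.0 [0.5316 0.029  0.0395] [-2.3323  1.5695  1.0577] F [-0.4  2.6 -1.8] T [0.49 0.3  0.12] w 0.0137
13.05 [0.5315 0.0289 0.0395] [-2.6458  1.5692  0.7444] F [ 1.1  2.1 -2.5] T [0.62 0.02 0.16] w 0.0139
shift/100mm [ 0.0059  0.0027 -0.3538] yaw -75.8 turn [-0.0003 -0.0004  0.0002]
```

View pics/tc6.png

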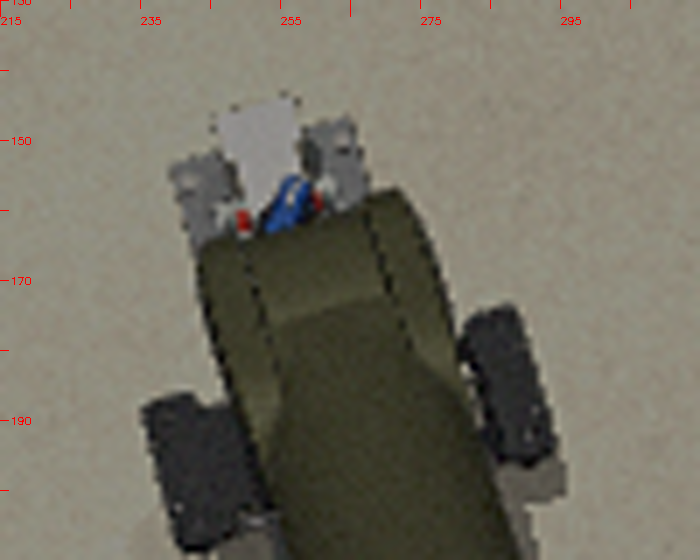

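>>> play_rows([
  [0, 0, 0, 0.002, -0.006, -0.05, -1],
  [0, 0, 0, 0.002, -0.006, -0.1, -1],
  [0, 0, 0, 0.002, -0.006, -0.15, -1],
  [0, 0, 0, 0.002, -0.006, -0.2, -1],
  [0, 0, 0, 0.002, -0.006, -0.25, -1],
])

```text
clock: 13.72
eef_pos: [0.5548, 0.0351, 0.0394]
eef_rot: [-0.608, 1.57, 2.782]
wrist_force: [-3.3, 2.8, -0.3]
width: 0.0139
```

```bash
python3 - <<'E'
from h import *
for i in range(2): im=imaging.capture("side");obs()
need([.5659,.0373,.039],-75.7)
cv2.imwrite("pics/side7.png",im[:,:,::-1])
crop(cv2.imread("pics/side7.png"),250,160,100,80,7,"pics/sc7.png")
E
```

```text
13.775 [0.5556 0.0353 0.0395] [-2.6143  1.57    0.7753] F [-1.2  2.8 -2. ] T [0.64 0.41 0.08] w 0.0135
13.825 [0.5555 0.0352 0.0395] [-2.8127  1.5696  0.5771] F [-0.3  3.  -2.7] T [0.73 0.21 0.09] w 0.014
shift/100mm [ 0.0048  0.0056 -0.1058] yaw -75.8 turn [-0.0004 -0.0003  0.0001]
```

View pics/sc7.png

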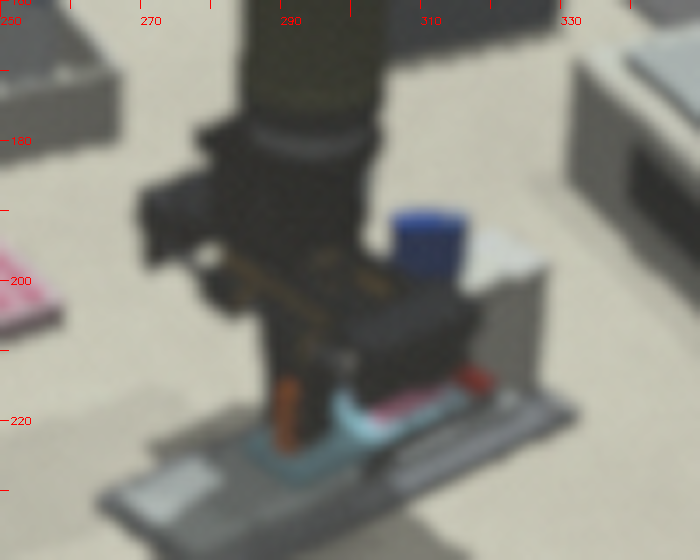

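>>> play_rows([
  [0, 0, 0, 0.001, -0.006, -0.02, -1],
  [0, 0, 0, 0.001, -0.006, -0.04, -1],
  [0, 0, 0, 0.001, -0.006, -0.06, -1],
  [0, 0, 0, 0.001, -0.006, -0.075, -1],
  [0, 0, 0, 0.001, -0.006, -0.075, -1],
])

```text
clock: 14.45
eef_pos: [0.5622, 0.0371, 0.0394]
eef_rot: [2.755, 1.57, -0.139]
wrist_force: [-0.9, 1.2, -1.8]
width: 0.0138
```

>>> play_rows([
  [0, 0, 0, 0, 0, -0.005, -1],
  [0, 0, 0, 0, 0, -0.01, -1],
  [0, 0, 0, 0, 0, -0.01, -1],
  [0, 0, 0, 0, 0, -0.01, -1],
  [0, 0, 0, 0, 0, -0.01, -1],
])

```text
clock: 15.08
eef_pos: [0.5629, 0.0373, 0.0395]
eef_rot: [2.106, 1.57, -0.787]
wrist_force: [-1.1, 1.8, -1.9]
width: 0.0138
```

>>> play_rows([
  [0, 0, 0, 0, 0, -0.005, -1],
  [0, 0, 0, 0, 0, -0.01, -1],
  [0, 0, 0, 0, 0, -0.01, -1],
  [0, 0, 0, 0, 0, -0.01, -1],
  [0, 0, 0, 0, 0, -0.01, -1],
])

```text
clock: 15.7
eef_pos: [0.5639, 0.0377, 0.0394]
eef_rot: [2.582, 1.57, -0.312]
wrist_force: [-0.0, 1.9, -2.2]
width: 0.0136
```

>>> play_rows([
  [0, 0, 0, 0, 0, -0.005, -1],
  [0, 0, 0, 0, 0, -0.01, -1],
  [0, 0, 0, 0, 0, -0.01, -1],
  [0, 0, 0, 0, 0, -0.01, -1],
  [0, 0, 0, 0, 0, -0.01, -1],
])

```text
clock: 16.32
eef_pos: [0.5648, 0.0379, 0.0395]
eef_rot: [2.38, 1.571, -0.513]
wrist_force: [-0.1, -0.2, -1.9]
width: 0.0141
```

>>> play_rows([
  [0, 0, 0, 0, 0, -0.005, -1],
  [0, 0, 0, 0, 0, -0.01, -1],
  [0, 0, 0, 0, 0, -0.01, -1],
  [0, 0, 0, 0, 0, -0.01, -1],
  [0, 0, 0, 0, 0, -0.01, -1],
])

```text
clock: 16.95
eef_pos: [0.5658, 0.0382, 0.0394]
eef_rot: [2.405, 1.571, -0.489]
wrist_force: [-0.7, -0.4, -1.7]
width: 0.0134
```

>>> play_rows([
  [0, 0, 0, 0, 0, -0.005, -1],
  [0, 0, 0, 0, 0, -0.01, -1],
  [0, 0, 0, 0, 0, -0.01, -1],
  [0, 0, 0, 0, 0, -0.01, -1],
  [0, 0, 0, 0, 0, -0.01, -1],
])

```text
clock: 17.58
eef_pos: [0.5668, 0.0384, 0.0395]
eef_rot: [2.567, 1.571, -0.327]
wrist_force: [0.6, 0.5, -1.8]
width: 0.0134
```

>>> play_rows([
  [0, 0, 0, 0, 0, -0.005, -1],
  [0, 0, 0, 0, 0, -0.008, -1],
  [0, 0, 0, 0, 0, -0.008, -1],
  [0, 0, 0, 0, 0, -0.008, -1],
  [0, 0, 0, 0, 0, -0.008, -1],
])

```text
clock: 18.2
eef_pos: [0.5672, 0.0385, 0.0394]
eef_rot: [0.295, 1.57, -2.599]
wrist_force: [-2.1, -0.6, 0.5]
width: 0.0139
```

>>> play_rows([
  [0, 0, 0, 0, 0, -0.004, -1],
  [0, 0, 0, 0, 0, -0.006, -1],
  [0, 0, 0, 0, 0, -0.006, -1],
  [0, 0, 0, 0, 0, -0.006, -1],
  [0, 0, 0, 0, 0, -0.006, -1],
])

```text
clock: 18.82
eef_pos: [0.5672, 0.0385, 0.0394]
eef_rot: [0.103, 1.569, -2.791]
wrist_force: [-5.3, -0.7, 3.1]
width: 0.0139
```

```bash
python3 - <<'E'
from h import *
for i in range(2): im=imaging.capture("side");obs()
cv2.imwrite("pics/side8.png",im[:,:,::-1])
crop(cv2.imread("pics/side8.png"),260,170,80,70,8,"pics/sc8.png")
E
```

```text
18.875 [0.5672 0.0386 0.0394] [ 0.1234  1.5688 -2.7703] F [-5.5 -1.1  4. ] T [-0.2   1.11  0.05] w 0.0141
18.925 [0.5672 0.0385 0.0394] [ 0.1372  1.5689 -2.7566] F [-4.9 -1.3  3.8] T [-0.22  1.12  0.02] w 0.0137
```

View pics/sc8.png

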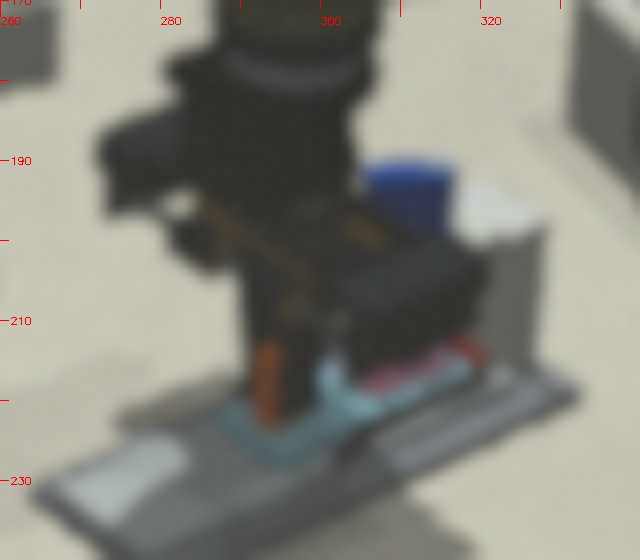

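>>> play_rows([
  [0, 0, 0, 0, 0, 0.006, -1],
  [0, 0, 0, 0, 0, 0.006, -1],
  [0, 0, 0, 0, 0, 0.006, 0],
  [0, 0, 0, 0, 0, 0.006, 0],
  [0, 0, 0, 0, 0, 0.006, 0],
])

```text
clock: 19.55
eef_pos: [0.5681, 0.0388, 0.0396]
eef_rot: [3.11, 1.57, 0.216]
wrist_force: [-0.2, -0.4, -0.4]
width: 0.0364
```

```bash
python3 - <<'E'
from h import *
obs()
for i in range(1): im=imaging.capture("side");obs()
cv2.imwrite("pics/side9.png",im[:,:,::-1])
crop(cv2.imread("pics/side9.png"),260,170,80,70,8,"pics/sc9.png")
E
```

```text
19.55 [0.5681 0.0388 0.0396] [3.1099 1.5695 0.2164] F [-0.2 -0.4 -0.4] T [-0.05  0.05 -0.04] w 0.0364
19.6 [0.5679 0.0388 0.0396] [-3.134   1.5698  0.2557] F [-0.3  0.3  0.8] T [ 0.02 -0.01  0.01] w 0.0389
```

View pics/sc9.png

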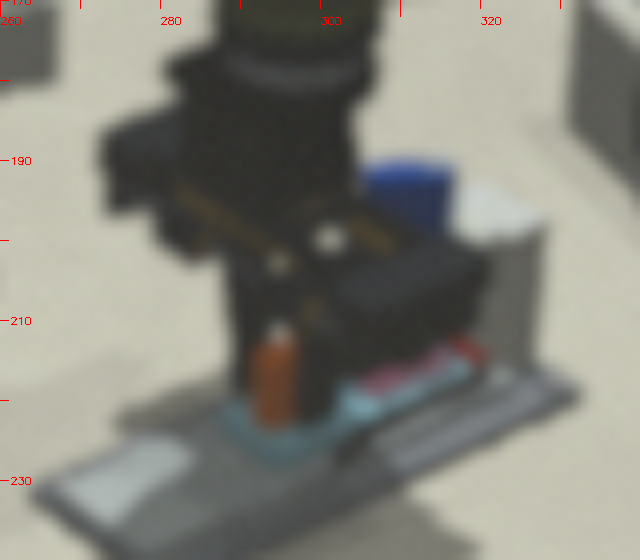

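>>> play_rows([
  [0, 0, 0, -0.2, 0, 0, 0],
  [0, 0, 0, -0.5, 0, 0, 0],
  [0, 0, 0, -0.8, 0, 0, 0],
  [0, 0, 0, -1.0, 0, 0, 1],
  [0, 0, 0, -1.0, 0, 0, 1],
])

```text
clock: 20.23
eef_pos: [0.5688, 0.0388, 0.1416]
eef_rot: [2.79, 1.567, -0.103]
wrist_force: [-0.5, -0.1, -1.0]
width: 0.056
```

>>> play_rows([
  [-0.059, 0, 0, -0.3, 0, 0.0, 1],
  [-0.118, 0, 0, -0.55, 0, 0, 1],
  [-0.177, 0, 0, -0.55, 0, 0, 1],
  [-0.236, 0, 0, -0.55, 0, 0, 1],
  [-0.295, 0, 0, -0.55, 0, 0, 1],
])

```text
clock: 20.85
eef_pos: [0.5667, 0.0385, 0.1931]
eef_rot: [-1.199, 1.569, 3.123]
wrist_force: [-0.4, -0.4, -0.3]
width: 0.0869
```

```bash
python3 - <<'E'
from fit import *
import json
obs();print(monitor.get_obs()["joint_positions"].round(2))
need([.6386,.056,.20],68)
im=cv2.imread("pics/top0.png")
def kn(p):
    x,y,a=p
    cyl=np.array([[.018*np.cos(t),.018*np.sin(t),z] for t in np.arange(0,6.28,.2) for z in(.092,.1)])
    return [place(cyl,x,y,0),place(box(-.021,.021,-.007,.007,.1,.136),x,y,a),place(box(-.021,.021,-.007,.007,.136,.1361),x,y,a)]
print(fit(im,"top",(247,151,16,20),kn,np.array([.6386,.056,-.385]),np.array([.003,.003,.1])))
im=imaging.capture("top");cv2.imwrite("pics/top10.png",im[:,:,::-1])
im=imaging.capture("side");cv2.imwrite("pics/side10.png",im[:,:,::-1])
crop(cv2.imread("pics/top10.png"),215,130,100,80,7,"pics/tc10.png")
crop(cv2.imread("pics/side10.png"),260,170,80,70,8,"pics/sc10.png")
E
```

```text
20.85 [0.5667 0.0385 0.1931] [-1.1991  1.5685  3.1234] F [-0.4 -0.4 -0.3] T [-0.04 -0.06  0.03] w 0.0869
[ 0.55  0.24 -0.77  1.68  0.17  1.3  -0.64]
shift/100mm [-0.071   0.5986 -0.4353] yaw -22.3 turn [-5.019e-01 -3.000e-04  7.000e-04]
(array([ 0.64028754,  0.05505307, -0.37259512]), np.float64(724.0880330563174))
```

View pics/tc10.png

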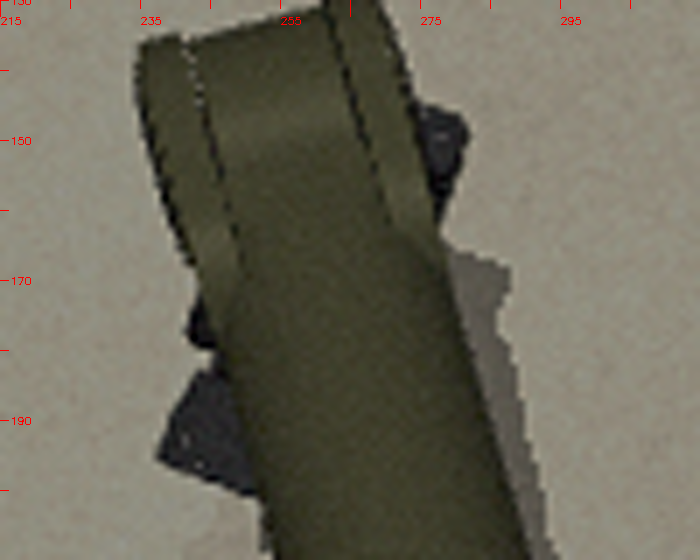

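View pics/sc10.png

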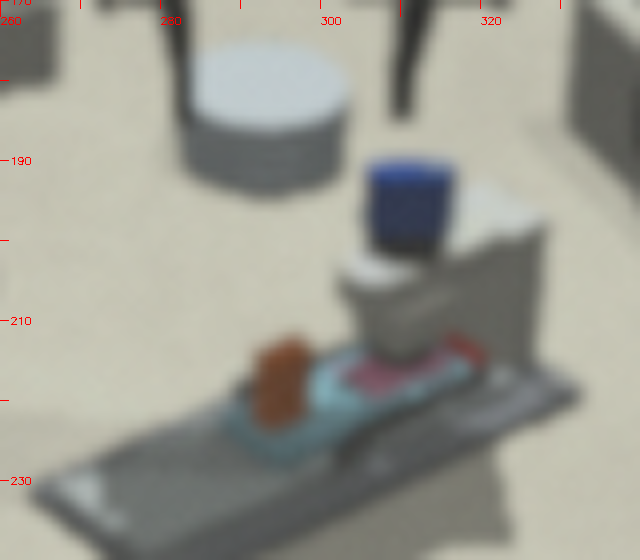

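>>> play_rows([
  [-0.059, 0, 0, 0, 0.12, -0.09, 1],
  [-0.118, 0, 0, 0, 0.24, -0.18, 1],
  [-0.177, 0, 0, 0, 0.36, -0.27, 1],
  [-0.236, 0, 0, 0, 0.48, -0.36, 1],
  [-0.295, 0, 0, 0, 0.6, -0.435, 1],
])

```text
clock: 21.58
eef_pos: [0.6396, 0.0558, 0.1934]
eef_rot: [-2.099, 1.569, -3.137]
wrist_force: [-0.3, 0.2, 0.3]
width: 0.087
```

```bash
python3 - <<'E'
from h import *
obs();print(monitor.get_obs()["joint_positions"].round(2))
need([.639,.0557,.15],68.3)
E
```

```text
21.575 [0.6396 0.0558 0.1934] [-2.0988  1.5692 -3.1367] F [-0.3  0.2  0.3] T [ 0.06 -0.16  0.04] w 0.087
[ 0.53  0.45 -0.88  1.49  0.35  1.37  0.16]
shift/100mm [ 0.4335 -0.0049 -0.0021] yaw 30.5 turn [-0.2098 -0.0004  0.0003]
```

>>> play_rows([
  [-0.059, 0, 0, 0.1, -0.005, -0.002, 1],
  [-0.118, 0, 0, 0.2, -0.005, -0.002, 1],
  [-0.177, 0, 0, 0.3, -0.005, -0.002, 1],
  [-0.209, 0, 0, 0.4, -0.005, -0.002, 1],
  [-0.209, 0, 0, 0.4, -0.005, -0.002, 1],
])

```text
clock: 22.2
eef_pos: [0.6381, 0.0552, 0.1526]
eef_rot: [-2.798, 1.568, 3.098]
wrist_force: [0.1, 0.6, 1.2]
width: 0.0872
```

```bash
python3 - <<'E'
from h import *
im=imaging.capture("side");cv2.imwrite("pics/side11.png",im[:,:,::-1])
obs();print(monitor.get_obs()["joint_positions"].round(2))
need([.639,.0557,.106],68.3)
crop(cv2.imread("pics/side11.png"),260,160,80,70,8,"pics/sc11.png")
E
```

```text
22.25 [0.6385 0.0554 0.1535] [-2.8187  1.569   3.0768] F [-0.  -0.1 -0.1] T [ 0.01 -0.16  0.  ] w 0.0868
[ 0.6   0.53 -0.99  1.54  0.45  1.32  0.75]
shift/100mm [0.4749 0.0049 0.004 ] yaw 67.8 turn [-0.0029 -0.0005  0.0002]
```

View pics/sc11.png

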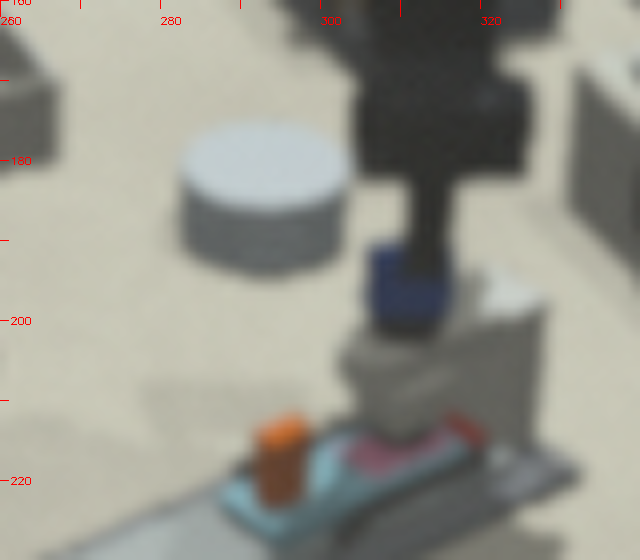

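>>> play_rows([
  [0, 0, 0, 0.2, 0.005, 0.004, 1],
  [0, 0, 0, 0.4, 0.005, 0.004, 1],
  [0, 0, 0, 0.475, 0.005, 0.004, 1],
  [0, 0, 0, 0.475, 0.005, 0.004, -1],
  [0, 0, 0, 0.475, 0.005, 0.004, -1],
], squeeze=20)

```text
clock: 22.88
eef_pos: [0.6399, 0.0561, 0.1074]
eef_rot: [0.603, 1.57, 0.219]
wrist_force: [0.6, -0.4, -0.2]
width: 0.0742
```

>>> play_rows([
  [0, 0, 0, 0, 0, 0, -1],
  [0, 0, 0, 0, 0, 0, -1],
  [0, 0, 0, 0, 0, 0, -1],
  [0, 0, 0, 0, 0, 0, -1],
  [0, 0, 0, 0, 0, 0, -1],
])

```text
clock: 23.5
eef_pos: [0.6396, 0.0559, 0.1069]
eef_rot: [-1.28, 1.571, -1.663]
wrist_force: [-0.5, 0.3, 0.1]
width: 0.0253
```

>>> play_rows([
  [0, 0, 0, 0, 0, 0, -1],
  [0, 0, 0, 0, 0, 0, -1],
  [0, 0, 0, 0, 0, 0, -1],
  [0, 0, 0, 0, 0, 0, -1],
  [0, 0, 0, 0, 0, 0, -1],
])

```text
clock: 24.12
eef_pos: [0.6407, 0.0588, 0.107]
eef_rot: [1.321, 1.566, 0.94]
wrist_force: [3.5, 5.1, -4.4]
width: 0.0138
```

```bash
python3 - <<'E'
from h import *
im=imaging.capture("side");cv2.imwrite("pics/side12.png",im[:,:,::-1])
im=imaging.capture("top");cv2.imwrite("pics/top12.png",im[:,:,::-1])
obs();print(monitor.get_obs()["joint_positions"].round(2))
need([.639,.0557,.106],68.3)
crop(cv2.imread("pics/side12.png"),260,160,80,70,8,"pics/sc12.png")
crop(cv2.imread("pics/top12.png"),215,130,100,80,7,"pics/tc12.png")
E
```

```text
24.225 [0.6407 0.0588 0.107 ] [1.3227 1.5656 0.9411] F [ 3.8  4.5 -2.6] T [ 1.02 -1.08 -0.02] w 0.0138
[ 0.58  0.57 -0.96  1.58  0.48  1.24  0.72]
shift/100mm [ 0.0098 -0.0347 -0.0042] yaw 68.1 turn [-0.0009  0.0004 -0.0016]
```

View pics/sc12.png

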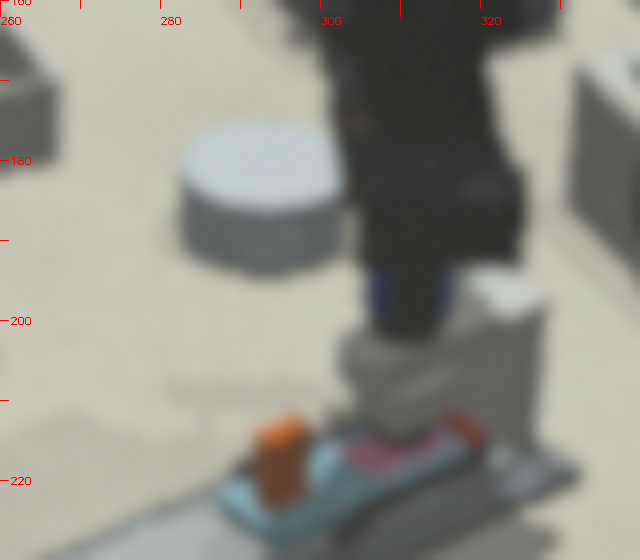

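View pics/tc12.png

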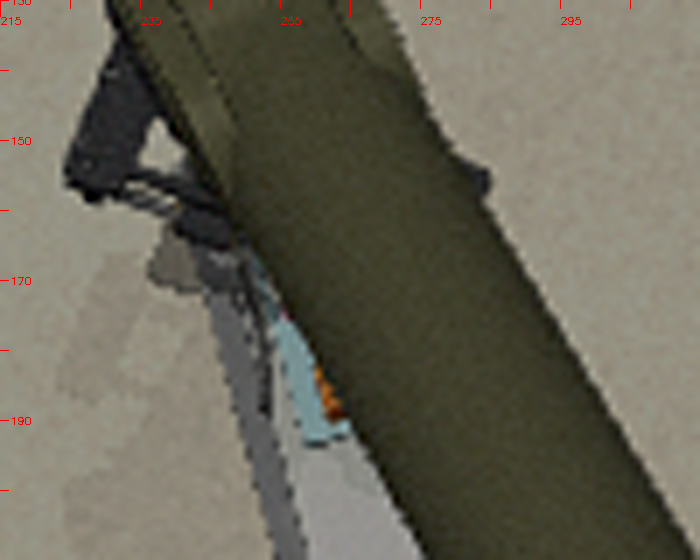

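>>> play_rows([
  [0, 0, 0, 0, 0.015, 0.003, -1],
  [0, 0, 0, 0, 0.03, 0.006, -1],
  [0.04, 0, 0, 0, 0.03, 0.006, -1],
  [0.08, 0, 0, 0, 0.03, 0.006, -1],
  [0.12, 0, 0, 0, 0.03, 0.006, -1],
])

```text
clock: 24.85
eef_pos: [0.6406, 0.0585, 0.1069]
eef_rot: [-2.152, 1.569, -2.916]
wrist_force: [-1.8, 1.4, 0.3]
width: 0.014
```

```bash
python3 - <<'E'
from h import *
obs();print(monitor.get_obs()["joint_positions"].round(2)); need([.6407,.0588,.106],68.3)
E
```

```text
24.85 [0.6406 0.0585 0.1069] [-2.1519  1.5692 -2.9162] F [-1.8  1.4  0.3] T [0.41 0.16 0.1 ] w 0.014
[ 0.53  0.54 -0.89  1.58  0.44  1.23  0.37]
shift/100mm [ 0.0094  0.0031 -0.0009] yaw 46.2 turn [-0.1227 -0.0004  0.0004]
```

>>> play_rows([
  [0.05, 0, 0, 0, 0, 0, -1],
  [0.1, 0, 0, 0, 0, 0, -1],
  [0.15, 0, 0, 0, 0, 0, -1],
  [0.2, 0, 0, 0, 0, 0, -1],
  [0.25, 0, 0, 0, 0, 0, -1],
])

```text
clock: 25.48
eef_pos: [0.6399, 0.0582, 0.1069]
eef_rot: [-1.257, 1.567, -2.808]
wrist_force: [-3.4, 0.6, 3.0]
width: 0.014
```

```bash
python3 - <<'E'
from h import *
obs();print(monitor.get_obs()["joint_positions"].round(2)); need([.6407,.0588,.106],68.3)
im=imaging.capture("top");cv2.imwrite("pics/top13.png",im[:,:,::-1])
obs()
crop(cv2.imread("pics/top13.png"),215,130,100,80,7,"pics/tc13.png")
E
```

```text
25.475 [0.6399 0.0582 0.1069] [-1.2573  1.5675 -2.8083] F [-3.4  0.6  3. ] T [0.26 0.57 0.07] w 0.014
[ 0.43  0.49 -0.74  1.58  0.34  1.21 -0.35]
shift/100mm [ 0.0093  0.0084 -0.0062] yaw 1.1 turn [-3.731e-01 -3.000e-04  1.100e-03]
25.525 [0.6399 0.0582 0.1069] [-1.1974  1.5675 -2.7529] F [-3.   0.8  2.5] T [ 0.31  0.78 -0.09] w 0.0135
```

View pics/tc13.png

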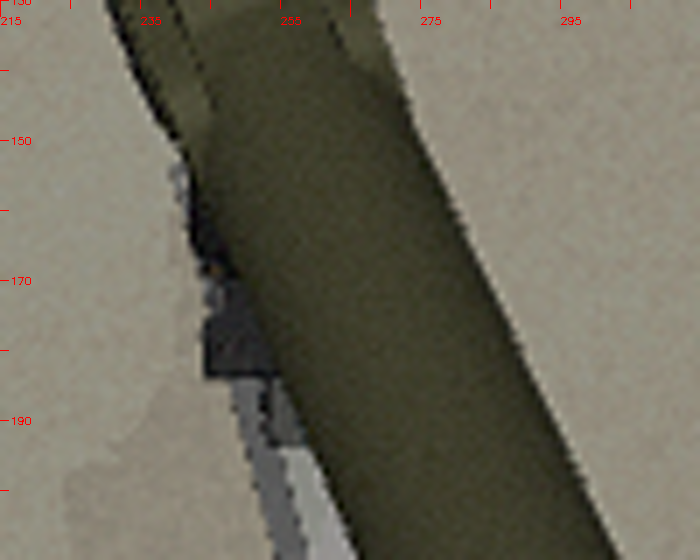

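>>> play_rows([
  [0.035, 0, 0, 0, 0.008, -0.006, -1],
  [0.07, 0, 0, 0, 0.008, -0.006, -1],
  [0.105, 0, 0, 0, 0.008, -0.006, -1],
  [0.14, 0, 0, 0, 0.008, -0.006, -1],
  [0.175, 0, 0, 0, 0.008, -0.006, -1],
])

```text
clock: 26.15
eef_pos: [0.6394, 0.0583, 0.1069]
eef_rot: [-0.711, 1.564, -2.808]
wrist_force: [-7.3, -0.8, 6.1]
width: 0.0136
```

```bash
python3 - <<'E'
from h import *
obs();print(monitor.get_obs()["joint_positions"].round(2)); need([.6407,.0588,.106],68.3)
im=imaging.capture("side");cv2.imwrite("pics/side14.png",im[:,:,::-1])
obs()
crop(cv2.imread("pics/side14.png"),270,180,70,50,10,"pics/sc14.png")
crop(cv2.imread("pics/side10.png"),270,180,70,50,10,"pics/sc14b.png")
E
```

```text
26.15 [0.6394 0.0583 0.1069] [-0.7113  1.5645 -2.8082] F [-7.3 -0.8  6.1] T [-0.03  1.61  0.05] w 0.0136
[ 0.36  0.46 -0.63  1.59  0.29  1.2  -0.86]
shift/100mm [ 0.009   0.0089 -0.0105] yaw -30.1 turn [-0.5469  0.      0.0023]
26.2 [0.6394 0.0584 0.1069] [-0.6972  1.5645 -2.7978] F [-7.4  1.   5.7] T [-0.05  1.52 -0.03] w 0.0137
```

View pics/sc14.png

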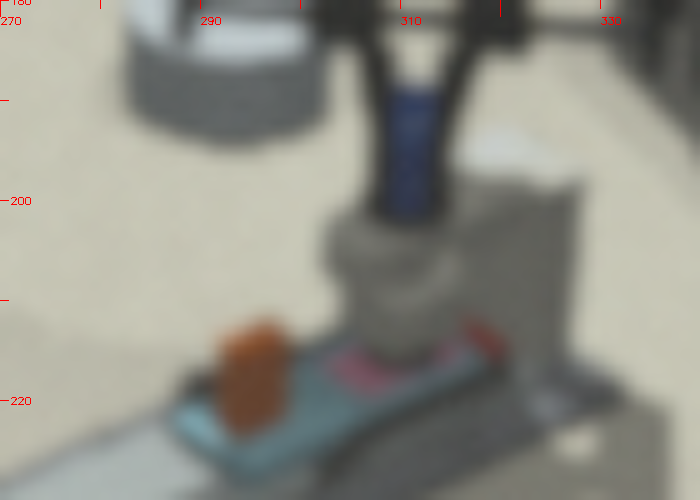

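View pics/sc14b.png

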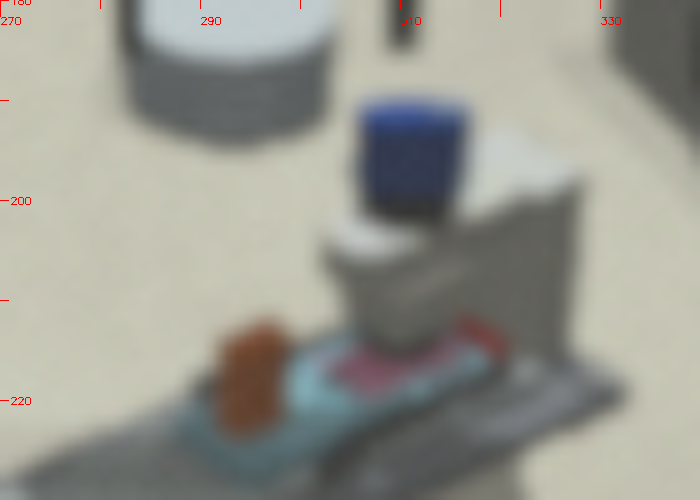

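>>> play_rows([
  [0, 0, 0, 0, 0, 0, -0.3],
  [0, 0, 0, 0, 0, 0, -0.3],
  [0, 0, 0, -0.15, 0, 0, -0.3],
  [0, 0, 0, -0.45, 0, 0, -0.3],
  [0, 0, 0, -0.45, 0, 0.4, -0.3],
])

```text
clock: 26.82
eef_pos: [0.6248, 0.0285, 0.1562]
eef_rot: [2.476, 1.563, 0.386]
wrist_force: [-0.4, -0.9, -0.1]
width: 0.0295
```

>>> play_rows([
  [0, 0, 0, 0, 0, 0.5, -0.3],
  [0, 0, 0, 0, 0, 0.6, -0.3],
  [0, 0, 0, 0, 0, 0.6, -0.3],
  [0, 0, 0, 0, 0, 0.6, -0.3],
  [0, 0, 0, 0, 0, 0.6, -0.3],
])

```text
clock: 27.45
eef_pos: [0.5924, -0.0257, 0.1521]
eef_rot: [-3.033, 1.57, 1.157]
wrist_force: [-0.3, 0.1, 0.4]
width: 0.0303
```

```bash
python3 - <<'E'
from h import *
im=imaging.capture("top");cv2.imwrite("pics/top15.png",im[:,:,::-1])
for q in("tab","knob_grip"):
    for r in nets.regions_of("top",q)[:3]: print(q,r["conf"],r["pixel"],r["mask"].sum())
obs()
crop(cv2.imread("pics/top15.png"),225,130,80,70,9,"pics/tc15.png")
E
```

```text
knob_grip 0.59 [262.7, 198.2] 439
knob_grip 0.58 [256.8, 164.7] 87
knob_grip 0.18 [252.9, 162.7] 628
27.6 [ 0.5922 -0.0265  0.1518] [-2.342   1.5704  1.8469] F [ 0.1 -0.1 -0.9] T [-0.07 -0.08 -0.02] w 0.0306
```

View pics/tc15.png

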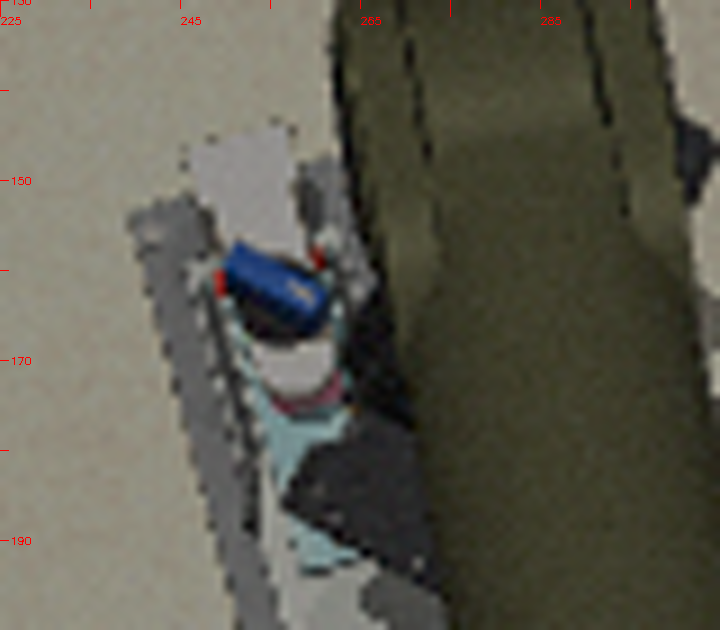

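```bash
python3 - <<'E'
from h import *
need([.640,.0585,.152],-30);print(proj("top",[[.633+.0,.0585+.03,.045]]))
E
```

```text
shift/100mm [-0.0015 -0.0107 -0.9757] yaw -30.0 turn [ 0.     -0.0001  0.0001]
[[247.37042081 168.25563181]]
```

>>> play_rows([
  [0, 0, 0, 0, -0.011, -0.5, -0.3],
  [0, 0, 0, 0, -0.011, -0.976, -0.3],
  [0, 0, 0, 0.0, -0.011, -0.976, -0.3],
  [0, 0, 0, 0.25, -0.011, -0.976, -0.3],
  [0, 0, 0, 0.45, -0.011, -0.976, -0.3],
])

```text
clock: 28.22
eef_pos: [0.6395, 0.0566, 0.1057]
eef_rot: [-0.299, 1.57, -2.395]
wrist_force: [0.0, -0.4, -0.7]
width: 0.0306
```

>>> play_rows([
  [0, 0, 0, 0, 0, 0, -1],
  [0, 0, 0, 0, 0, 0, -1],
  [0, 0, 0, 0, 0, 0, -1],
  [0, 0, 0, 0, 0, 0, -1],
  [0, 0, 0, 0, 0, 0, -1],
])

```text
clock: 28.85
eef_pos: [0.6392, 0.0579, 0.1075]
eef_rot: [-0.989, 1.569, -3.085]
wrist_force: [-4.4, 0.6, 3.1]
width: 0.0139
```

>>> play_rows([
  [0.016, 0, 0, 0, 0, 0, -1],
  [0.032, 0, 0, 0, 0, 0, -1],
  [0.048, 0, 0, 0, 0, 0, -1],
  [0.064, 0, 0, 0, 0, 0, -1],
  [0.08, 0, 0, 0, 0, 0, -1],
])

```text
clock: 29.48
eef_pos: [0.6389, 0.0581, 0.1075]
eef_rot: [-0.738, 1.569, -3.085]
wrist_force: [-5.6, 1.0, 4.4]
width: 0.0139
```

```bash
python3 - <<'E'
from h import *
obs();print(monitor.get_obs()["joint_positions"].round(2)); need([.640,.0585,.106],68.3)
E
```

```text
29.475 [0.6389 0.0581 0.1075] [-0.7378  1.5691 -3.0855] F [-5.6  1.   4.4] T [0.19 1.31 0.09] w 0.0139
[ 0.33  0.45 -0.6   1.59  0.27  1.19 -1.1 ]
shift/100mm [ 0.0154  0.0052 -0.0102] yaw -44.5 turn [-6.267e-01 -1.000e-04  6.000e-04]
```

>>> play_rows([
  [0.008, 0, 0, 0, -0.009, 0.009, -1],
  [0.016, 0, 0, 0, -0.009, 0.009, -1],
  [0.024, 0, 0, 0, -0.009, 0.009, -1],
  [0.032, 0, 0, 0, -0.009, 0.009, -1],
  [0.04, 0, 0, 0, -0.009, 0.009, -1],
])

```text
clock: 30.1
eef_pos: [0.6387, 0.0583, 0.1075]
eef_rot: [-2.788, 1.57, 1.022]
wrist_force: [-4.2, 1.8, 6.4]
width: 0.0138
```

```bash
python3 - <<'E'
from h import *
obs(); need([.640,.0585,.106],68.3)
im=imaging.capture("side");cv2.imwrite("pics/side16.png",im[:,:,::-1]);obs()
crop(cv2.imread("pics/side16.png"),270,180,70,50,10,"pics/sc16.png")
E
```

```text
30.1 [0.6387 0.0583 0.1075] [-2.788   1.57    1.0215] F [-4.2  1.8  6.4] T [0.53 0.97 0.1 ] w 0.0138
shift/100mm [ 0.0149  0.0059 -0.0114] yaw -51.7 turn [-6.668e-01 -2.000e-04 -2.000e-04]
30.15 [0.6388 0.0582 0.1075] [-2.8811  1.57    0.9275] F [-4.5  3.1  5.2] T [0.51 0.95 0.07] w 0.0139
```

View pics/sc16.png

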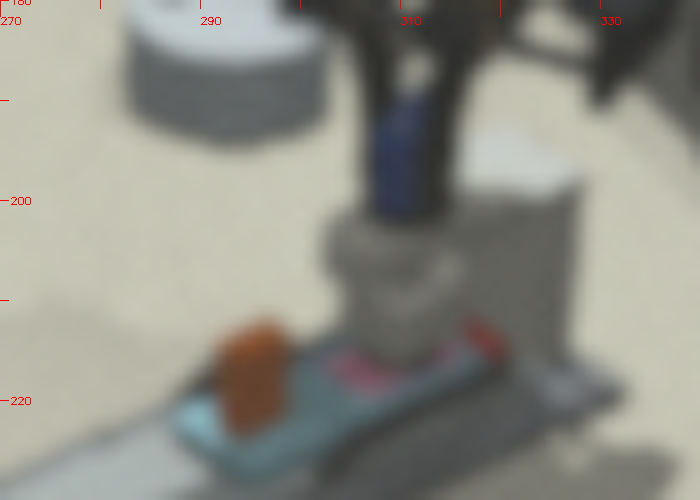

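>>> play_rows([
  [0, 0, 0, 0, 0, 0, -0.3],
  [0, 0, 0, 0, 0, 0, -0.3],
  [0, 0, 0, -0.2, 0, 0, -0.3],
  [0, 0, 0, -0.45, 0, 0, -0.3],
  [0, 0, 0, -0.45, 0.2, 0.4, -0.3],
])

```text
clock: 30.78
eef_pos: [0.6224, 0.0214, 0.1561]
eef_rot: [2.84, 1.563, 0.374]
wrist_force: [-0.1, -0.1, -0.3]
width: 0.03
```

>>> play_rows([
  [0, 0, 0, 0, 0.2, 0.4, -0.3],
  [0, 0, 0, 0, 0.2, 0.4, -0.3],
  [0, 0, 0, 0, 0.2, 0.4, -0.3],
  [0, 0, 0, 0, 0.2, 0.4, -0.3],
  [0, 0, 0, 0, 0.2, 0.4, -0.3],
])

```text
clock: 31.4
eef_pos: [0.601, -0.0221, 0.152]
eef_rot: [-2.613, 1.57, 1.199]
wrist_force: [0.3, 0.3, 0.2]
width: 0.0305
```

```bash
python3 - <<'E'
from h import *
im=imaging.capture("top");cv2.imwrite("pics/top17.png",im[:,:,::-1])
for q in("tab",):
    for r in nets.regions_of("top",q)[:3]: print(q,r["conf"],r["pixel"],r["mask"].sum())
obs();need([.6385,.0583,.152],-51.7)
crop(cv2.imread("pics/top17.png"),225,130,80,70,9,"pics/tc17.png")
E
```

```text
31.5 [ 0.6008 -0.0226  0.1519] [-1.6284  1.5705  2.1835] F [-0.5 -0.   0. ] T [-0.02 -0.01  0.01] w 0.0306
shift/100mm [-0.0013 -0.3997 -0.7979] yaw -51.6 turn [ 0.0006 -0.      0.0001]
```

View pics/tc17.png

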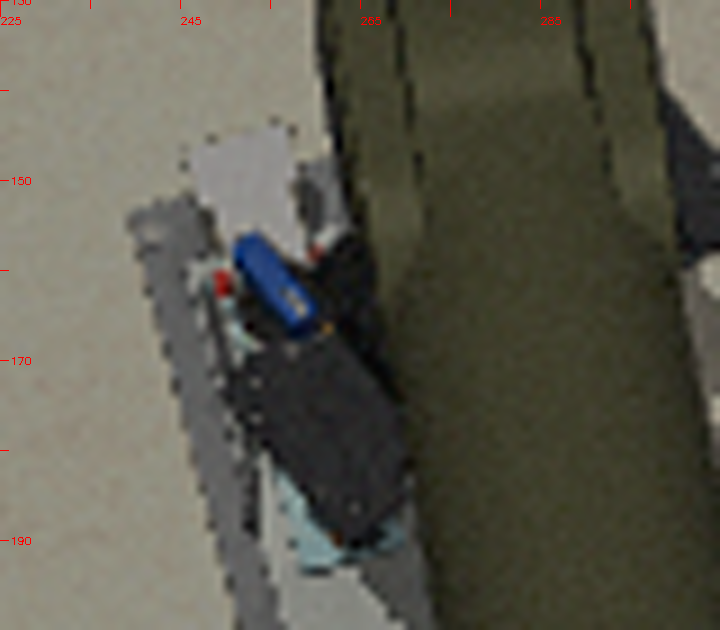

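>>> play_rows([
  [0, 0, 0, 0, -0.25, -0.45, -0.3],
  [0, 0, 0, 0, -0.4, -0.798, -0.3],
  [0, 0, 0, 0.0, -0.4, -0.798, -0.3],
  [0, 0, 0, 0.25, -0.4, -0.798, -0.3],
  [0, 0, 0, 0.45, -0.4, -0.798, -0.3],
])

```text
clock: 32.12
eef_pos: [0.6381, 0.0564, 0.1058]
eef_rot: [0.22, 1.57, -2.254]
wrist_force: [-0.8, -1.0, 0.0]
width: 0.0304
```

>>> play_rows([
  [0, 0, 0, 0, 0, 0, -1],
  [0, 0, 0, 0, 0, 0, -1],
  [0, 0, 0, 0, 0, 0, -1],
  [0, 0, 0, 0, 0, 0, -1],
  [0, 0, 0, 0, 0, 0, -1],
])

```text
clock: 32.75
eef_pos: [0.6384, 0.058, 0.1076]
eef_rot: [-2.549, 1.57, 1.262]
wrist_force: [-2.9, 2.4, 3.7]
width: 0.0136
```

>>> play_rows([
  [0.01, 0, 0, 0, 0, 0, -1],
  [0.02, 0, 0, 0, 0, 0, -1],
  [0.03, 0, 0, 0, 0, 0, -1],
  [0.04, 0, 0, 0, 0, 0, -1],
  [0.05, 0, 0, 0, 0, 0, -1],
])

```text
clock: 33.38
eef_pos: [0.6382, 0.0582, 0.1076]
eef_rot: [-1.566, 1.57, 2.086]
wrist_force: [-5.3, 2.1, 6.0]
width: 0.0141
```

```bash
python3 - <<'E'
from h import *
obs(); print(monitor.get_obs()["joint_positions"].round(2));need([.6385,.0583,.106],68.3)
E
```

```text
33.375 [0.6382 0.0582 0.1076] [-1.5656  1.5703  2.0865] F [-5.3  2.1  6. ] T [0.45 1.1  0.11] w 0.0141
[ 0.3   0.43 -0.56  1.6   0.24  1.18 -1.36]
shift/100mm [ 0.0164  0.0003 -0.0029] yaw -60.8 turn [-7.17e-01 -2.00e-04  1.00e-04]
```

>>> play_rows([
  [0.009, 0, 0, 0, -0.005, 0.008, -1],
  [0.018, 0, 0, 0, -0.005, 0.008, -1],
  [0.027, 0, 0, 0, -0.005, 0.008, -1],
  [0.036, 0, 0, 0, -0.005, 0.008, -1],
  [0.045, 0, 0, 0, -0.005, 0.008, -1],
])

```text
clock: 34.0
eef_pos: [0.638, 0.0584, 0.1076]
eef_rot: [-2.86, 1.569, 0.651]
wrist_force: [-2.1, 3.3, 4.8]
width: 0.0139
```

```bash
python3 - <<'E'
from h import *
obs(); need([.6385,.0583,.106],68.3)
im=imaging.capture("side");cv2.imwrite("pics/side18.png",im[:,:,::-1]);obs()
crop(cv2.imread("pics/side18.png"),270,180,70,50,10,"pics/sc18.png")
E
```

```text
34.0 [0.638  0.0584 0.1076] [-2.86    1.5691  0.6508] F [-2.1  3.3  4.8] T [0.77 0.55 0.16] w 0.0139
shift/100mm [ 0.016   0.0028 -0.0037] yaw -68.8 turn [-7.619e-01 -4.000e-04 -6.000e-04]
34.05 [0.638  0.0584 0.1076] [-2.8702  1.5691  0.6397] F [-2.3  3.1  5.2] T [0.73 0.57 0.07] w 0.0141
```

View pics/sc18.png

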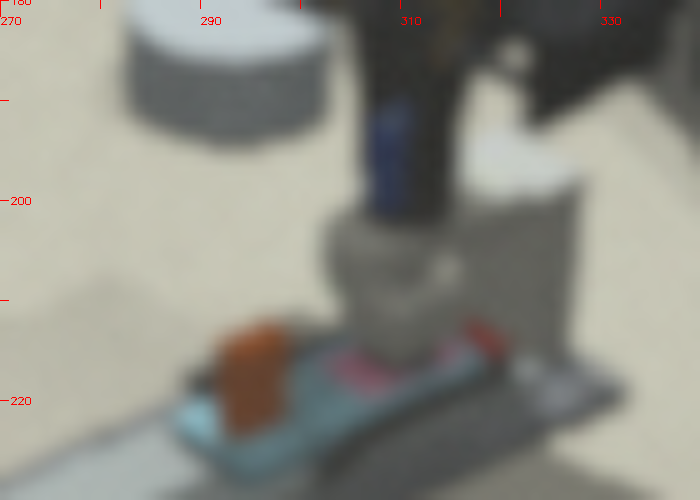

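>>> play_rows([
  [0, 0, 0, 0, 0, 0, -0.3],
  [0, 0, 0, 0, 0, 0, -0.3],
  [0, 0, 0, -0.2, 0, 0, -0.3],
  [0, 0, 0, -0.45, 0, 0, -0.3],
  [0, 0, 0, -0.45, 0.4, 0.1, -0.3],
])

```text
clock: 34.67
eef_pos: [0.6446, 0.0213, 0.1564]
eef_rot: [3.14, 1.564, 0.376]
wrist_force: [-0.0, -0.0, -0.1]
width: 0.0305
```

>>> play_rows([
  [0, 0, 0, 0, 0.5, 0.2, -0.3],
  [0, 0, 0, 0, 0.6, 0.2, -0.3],
  [0, 0, 0, 0, 0.6, 0.2, -0.3],
  [0, 0, 0, 0, 0.6, 0.2, -0.3],
  [0, 0, 0, 0, 0.6, 0.2, -0.3],
])

```text
clock: 35.3
eef_pos: [0.6458, -0.0445, 0.1522]
eef_rot: [-2.215, 1.57, 1.3]
wrist_force: [-0.2, -0.1, 0.3]
width: 0.0306
```

```bash
python3 - <<'E'
from h import *
im=imaging.capture("top");cv2.imwrite("pics/top19.png",im[:,:,::-1])
for q in("tab",):
    for r in nets.regions_of("top",q)[:3]: print(q,r["conf"],r["pixel"],r["mask"].sum())
obs();need([.6375,.0583,.152],-68.8)
crop(cv2.imread("pics/top19.png"),225,130,80,70,9,"pics/tc19.png")
E
```

```text
tab 0.2 [263.9, 195.6] 617
35.4 [ 0.6458 -0.0452  0.152 ] [-2.1926  1.5706  1.3215] F [0.8 0.4 0. ] T [-0.03  0.03 -0.01] w 0.0304
shift/100mm [ 6.000e-04 -9.944e-01 -2.999e-01] yaw -68.7 turn [ 0.0008 -0.      0.0001]
```

View pics/tc19.png

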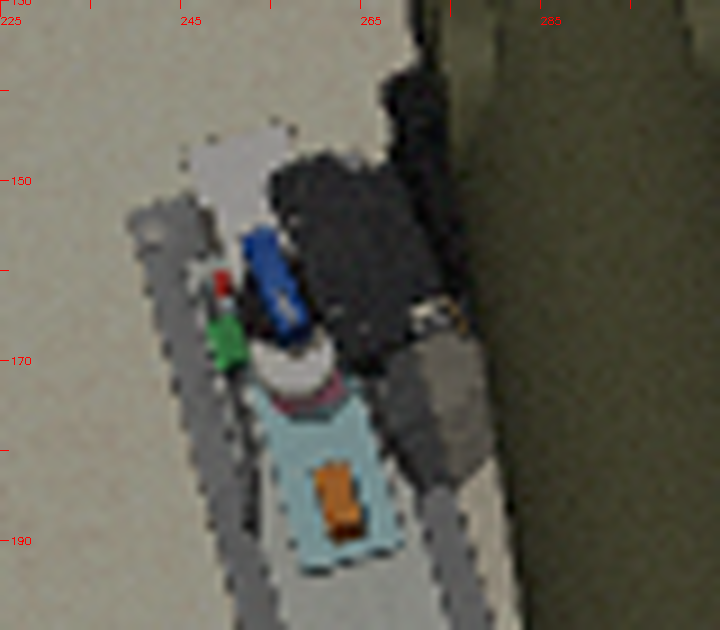

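>>> play_rows([
  [0, 0, 0, -0.3, 0, 0, -0.3],
  [0, 0, 0, -0.6, 0, 0, -0.3],
  [0, 0, 0, -0.8, 0.3, 0, -0.3],
  [0, 0, 0, -0.8, 0.5, 0, -0.3],
  [0, 0, 0, -0.8, 0.5, 0, -0.3],
])

```text
clock: 36.02
eef_pos: [0.6634, -0.0956, 0.2302]
eef_rot: [-0.191, 1.568, -2.966]
wrist_force: [-0.2, 0.1, -1.0]
width: 0.0304
```

```bash
python3 - <<'E'
from fit import *
import json
for n in("side","top"):
    im=imaging.capture(n); cv2.imwrite(f"pics/{n}20.png",im[:,:,::-1])
obs()
a=cv2.resize(cv2.imread("pics/side20.png")[160:250,240:350],(550,450),interpolation=2)
im=cv2.imread("pics/top20.png")
b=cv2.resize(im[135:220,225:295],(0,0),fx=3.5,fy=5.3,interpolation=2)[:450]
cv2.imwrite("pics/f20.png",np.hstack([a,b]))
d=cv2.absdiff(im,cv2.imread("pics/top0.png")).max(2)>60
print(cv2.connectedComponentsWithStats(d.astype(np.uint8))[2][1:][:,:].tolist()[:30])
def car(p):
    x,y,th=p;z=.0185
    return [place(B,x,y,th,z) for B in(box(-.02,.1,-.022,.022,0,.01),box(-.013,.013,-.007,.007,.01,.05),box(-.013,.013,-.007,.007,.05,.0501))]
mask=np.zeros(im.shape[:2]);mask[176:200,252:272]=1
p,f=fit(im,"top",(252,176,20,24),car,np.array([.566,.038,.25]),np.array([.003,.003,.03]),mask);print(p,f)
x,y,th,_=json.load(open("pose.json"))["stop"];print("nose",p[:2]+.1*np.array([np.cos(p[2]),np.sin(p[2])]),"stop",x,y,th)
E
```

```text
36.125 [ 0.663  -0.0923  0.2301] [-0.826   1.5675  2.6865] F [-0.1 -0.1 -0.9] T [ 0.02 -0.01  0.02] w 0.0304
[[289, 87, 18, 27, 280], [310, 86, 19, 25, 419], [307, 88, 1, 12, 12], [307, 101, 1, 1, 1], [303, 103, 1, 1, 1], [307, 104, 1, 3, 3], [269, 109, 291, 311, 26373], [296, 114, 3, 2, 4], [303, 115, 1, 1, 1], [324, 116, 4, 1, 4], [252, 155, 3, 5, 11], [256, 155, 4, 5, 13], [256, 161, 3, 6, 11], [261, 161, 1, 1, 1], [248, 162, 7, 10, 22], [262, 164, 1, 1, 1], [253, 168, 3, 2, 3], [257, 168, 3, 2, 4], [263, 168, 1, 1, 1], [255, 174, 1, 1, 1], [259, 174, 6, 4, 6], [267, 180, 1, 1, 1], [260, 182, 6, 8, 36], [269, 187, 1, 1, 1], [266, 191, 2, 1, 2], [259, 193, 3, 1, 3], [263, 192, 1, 1, 1], [290, 318, 2, 2, 2], [290, 321, 3, 3, 3], [340, 326, 1, 1, 1]]
[0.56818504 0.03487061 0.25661444] 521.1021102220409
nose [0.66491052 0.06025134] stop 0.6628311140594938 0.06199371638000418 0.24951691926621222
```

View pics/f20.png

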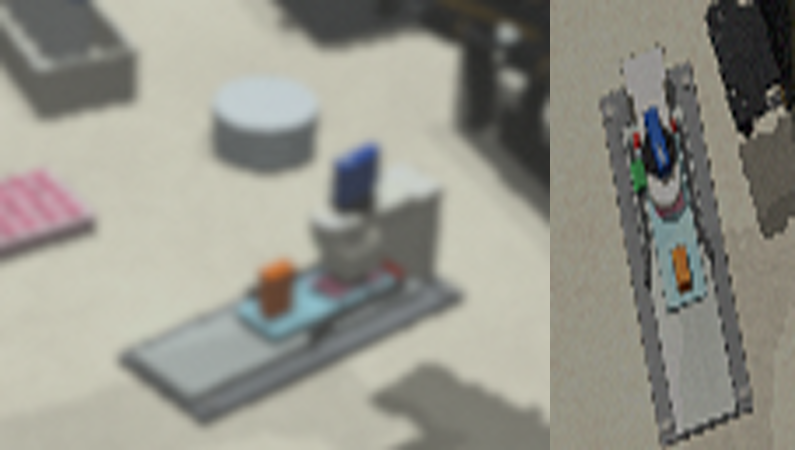

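```bash
python3 -c "
from cell import robot
print(robot.close_job())"
```

```text
the job is handed in; nothing more can be done
None
```

I handed the job in at about 36 s. The carrier is clamped with its nose at the red stop, the green tab is out, and the robot is touching nothing.

- **Carrier:** I picked the smaller one up by its lug and set it on the metal bed. I slid it home until the nose met the stop at about 5 N, then eased off and let go.
- **Clamp:** I turned the knob clockwise about 137° in all (2.4 rad), letting go and backing off to look along the way. No green showed at 98° or 120°, though at 120° the gripper partly hid the jaw. At 137° the top camera clearly showed the tab out, so the knob went at most about 17° (0.3 rad) past the pop. Cracking starts at about 0.5 rad past.
- **Last checks:** The tab is still out, wrist force is about zero, and the pictures show the carrier under the pad. None of the other things were handled, and a before/after comparison of the top view showed changes only around the clamp, the carrier and the arm.
- **Where checks disagreed:**
  - A position fit on the last picture put the nose 2 mm beyond my first estimate of the stop's face and 2 mm to one side. That is about the calibration error, and I trusted the contact force instead.
  - The knob's axis was also up to 3 mm from where the camera put it, so I re-centred on it by feel.
  - The trained network did not reliably find the tab, so I judged it from the pictures.

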